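Change over the capsule filling station

ROBOT

A 6-joint arm with a two-finger parallel gripper is mounted at the origin on a cart in front of the work surface, level with it; the furniture and walls round the work are solid. World frame = base frame: x ahead of the robot, y to its left, z up, the work surface at z = 0. Lengths are in m, angles in rad, forces in N, time in s.
With the tool pointing down it reaches from about 0.325 to 1 m from the base axis. Payload 5.1 kg.
Tool frame: the origin (TCP) lies midway between the tips of the shut fingers; the grasp point (between the pads) lies 19 mm behind it; z points along the fingers, y is the line along which they close (so a half turn about z gives the same grasp; the last joint's range is limited). The gripper opens to 85 mm and grips with 20 to 120 N. Pads are 22 mm wide; open, the fingers measure 114 mm over their backs; the gripper's body (76 mm by 85 mm) begins 54 mm behind the grasp point. The pads swing forward as they close: fully open they stand 13 mm farther back than shut.
Start: joints at [1.252, 0.124, 1.65, -0, 1.367, -0.083], TCP at [0.152, 0.632, 0.231] pointing down, gripper open.
Joint ranges: [-2.61, 2.61], [-1.02, 2.33], [0.03, 2.71], [-1.35, 4.49], [0.32, 2.68], [-2.91, 2.91]. Speed limits (rad/s): [2.57, 2.57, 3.14, 3.14, 3.14, 3.14].

INTERFACE

Orientations are given as a rotation vector (axis times angle).
In Python, from station import robot gives the robot as it stands. The module is installed in compiled form; this text tells all that it offers.
- The arm moves only by the tool apply_moves, never from a script. Its argument "increments" is a list of rows, each an object of numbers: "x", "y", "z": the shift along the tool's x, y, z in m; "turn": the turn about the tool's z in rad. In form: [{"x": .., "y": .., "z": .., "turn": ..}, ...]. A call has 1 to 20 rows; each row shifts and turns the commanded pose from where the row before left it, along the tool's axes as they then stand; what a row does not reach is not made up. A row lasts 1/10 s, in which the tool goes at most 50 mm and 8.59 degrees, less where a joint would pass 70% of its speed; a pose out of reach is approached as far as the arm can. A call with a gripper value outside its range is refused whole. "fingers" is the opening, from -1 (shut) to 1 (fully open), so that 0 is half open, set as the call begins (left out, the last holds). The fingers move at their own pace and stop on an object; the grip force is fixed at half the most. Time passes only in rows, so rows that do not move let the fingers close. It gives the time, the measured TCP pose, the force, the opening and the grip force at its end, in the units of the state.
- robot.read_state(): the state, without advancing time (a new reading comes with each control period).
- robot.capture(name): name is "scene" or "top" or "wrist"; returns (picture, depth): 420x560x3 uint8, red, green, blue; 420x560 float32, m along the optical axis (not along the pixel's ray), 0 where there is no reading.
- robot.camera_params(name): a dict with "vertical_fov" (degrees; the focal length in pixels is half the picture's height over the tangent of half this angle, whatever the lens; pixels are square), "cx", "cy" (the principal point, pixels), "cam_to_world" (4x4, takes a point from camera to world coordinates). Camera axes: x right, y down, z forward; pixel columns grow to the right and rows downward; lengths in m; the calibration is good to about 2 mm. A picture is of the moment at which its call begins: read the wrist's pose just before it. camera_params takes no time and is no camera call; for the wrist camera it gives the pose at the moment of the call.
- robot.close_job(): hands the job in; it is judged then, once.
The state is a dict: "t": time; "joint_pos": joint angles; "joint_velocities": joint speeds; "joint_efforts": joint torques, N m; "tool_pos": TCP position; "tool_rot": TCP orientation; "contact_force": force on the tool from outside, world axes, zero at the start; "ft_torque": the same for the moment, N m; "grip_width": finger opening in m; "grip_force": force on a finger pad.
Only numpy, scipy, OpenCV 4.12 (cv2) and the standard library are available. Lean on these libraries where they do the work, as an engineer would, in place of code of your own. Each camera call takes 0.05 s, during which the arm holds its last target. There are 200 camera calls.

TASK

Change over the capsule filling station for the next batch: first turn its scale sleeve home to 0, then seat the size plate flat and square in the station's pocket, its notched corner over the pocket's corner block, and only then turn the sleeve to 6 and leave it in that click. Before, between or after, clear the leftovers of the last batch that stand along the front edge of the worktop: stand every white jar there upright in the larger empty tray on the left and every brown bottle there upright in the smaller empty metal tray on the right, and leave the wash bottle and the tape dispenser where they are.

Things in the scene. Friction and masses are not known exactly. Their poses are not given: they have to be found in the camera images.
- sleeve (a joint): Angle of the station's scale sleeve, rad: 0 at number 0, growing as the sleeve turns clockwise seen from above, pi/6 (30 degrees) a number, so 6 is at 3.1416; numbers 0 to 8, end stops 0.1 rad beyond 0 and 8. A sprung detent clicks it into the nearest number and holds it there when let go; it takes about 0.1 N m to turn.
- sleeve_grip (a point): On the upright axis of the scale sleeve, 15 mm below its top; turns with it. The sleeve is a ribbed aluminium cylinder 48 mm wide, 48 mm tall, on a black flange 60 mm wide and 6 mm thick (flange top 33 mm below this point); a white line on its side and top and a white pointer show the setting on the fixed round scale plate, 112 mm wide, with numerals 0 to 8 (surface 40 mm below this point).
- pocket (a point): Station's pocket: centre of its floor, 31 mm above the worktop. The pocket is 115 mm (x) by 69 mm (y), 14 mm deep, open on top; a corner block 24 x 20 mm, level with the rim, fills its corner at +x, -y. The station is a fixed grey base, 150 mm (x) by 230 mm (y) by 45 mm high, its x and y those of this frame; the sleeve's axis stands 112 mm from here towards +y.
- plate_rib (a point): Aluminium size plate, loose, 0.25 kg: 110 mm (x) by 64 mm (y), 14 mm thick, a notch 24 x 20 mm cut from its corner at +x, -y, nine dark round seats on top. A black grip rib 60 mm (x) by 16 mm (y), 26 mm high, stands on its middle. This point is the rib's middle, over the plate's centre, 27 mm above its underside. Seated, it is 27 mm above the pocket floor, x and y along the pocket's.
- jar_tray: The larger tray, grey plastic, open, fixed, on the left: 185 mm (x) by 235 mm (y) outside, walls 3 to 4 mm thick and 52 mm high, inner floor 3 mm above the worktop. Origin under its centre, on the worktop.
- bottle_tray: The smaller tray, aluminium, open, fixed, on the right: 135 mm (x) by 195 mm (y) outside, walls 3 mm thick and 48 mm high, inner floor 2 mm above the worktop. Origin under its centre, on the worktop.
- jar_a_mid (a point): White plastic ointment jar with screw lid, standing, 60 mm in diameter, 42 mm high, 0.07 kg; this point is its centre, half-way up; z points to its lid. May be absent.
- jar_b_mid (a point): White plastic ointment jar with screw lid, standing, 58 mm in diameter, 40 mm high, 0.11 kg; this point is its centre, half-way up; z points to its lid. May be absent.
- jar_c_mid (a point): White plastic ointment jar with screw lid, the same as jar_b: 58 mm in diameter, 40 mm high, 0.11 kg; this point is its centre, half-way up. May be absent.
- bottle_a_mid (a point): Brown glass bottle with a screw cap, standing, body 44 mm in diameter, 100 mm high with the cap, straight up to about 65 mm, 0.06 kg; this point is on its axis, 50 mm above its foot; z points to the cap. May be absent.
- bottle_b_mid (a point): Brown glass bottle with a screw cap, standing, body 50 mm in diameter, 110 mm high with the cap, straight up to about 70 mm, 0.15 kg; this point is on its axis, 55 mm above its foot; z points to the cap. May be absent.
- wash_bottle: White squeeze bottle with a thin spout, 201 mm high, standing behind the jar tray; a bystander. Origin under its centre.
- tape_dispenser: Black desk tape dispenser, 54 x 141 x 66 mm, standing behind the bottle tray; a bystander. Origin under its centre.

How it is judged:
On the way, in this order (a step that is already met when the one before it is completed fails the run):
1. the sleeve clicked home at 0 (value of joint sleeve between -0.13 and 0.13 rad), for 0.3 s.
2. the size plate seated flat and square in the pocket, the sleeve still at 0 (all of step 1 and horizontal distance between plate_rib and pocket below 0.006 m and z of plate_rib in the frame of pocket below 0.0295 m and angle between plate_rib's own z axis and vertical below 0.04 rad and angle between the x axis of plate_rib and the x axis of pocket, either way round below 0.08 rad), for 0.3 s.
3. the sleeve set to 6 (value of joint sleeve between 3.01159 and 3.27159 rad), for 0.3 s.
At the end, for the whole second after the job is handed in: Sleeve at 6 (within 0.13 rad); plate seated in the pocket (centre within 6 mm, level within 0.04 rad, square within 0.08 rad, at most 2.5 mm off the floor); every jar present upright (0.2 rad) in the jar tray, every bottle present upright in the bottle tray (all of step 3 and horizontal distance between plate_rib and pocket below 0.006 m and z of plate_rib in the frame of pocket below 0.0295 m and angle between plate_rib's own z axis and vertical below 0.04 rad and angle between the x axis of plate_rib and the x axis of pocket, either way round below 0.08 rad and x of jar_a_mid in the frame of jar_tray between -0.075 and 0.075 m and y of jar_a_mid in the frame of jar_tray between -0.1 and 0.1 m and z of each of jar_a_mid, jar_b_mid, jar_c_mid in the frame of jar_tray below 0.034 m and angle between each of jar_a_mid, jar_b_mid, jar_c_mid, bottle_a_mid, bottle_b_mid's own z axis and vertical below 0.2 rad and x of jar_b_mid in the frame of jar_tray between -0.075 and 0.075 m and y of jar_b_mid in the frame of jar_tray between -0.1 and 0.1 m and x of jar_c_mid in the frame of jar_tray between -0.075 and 0.075 m and y of jar_c_mid in the frame of jar_tray between -0.1 and 0.1 m and x of bottle_a_mid in the frame of bottle_tray between -0.055 and 0.055 m and y of bottle_a_mid in the frame of bottle_tray between -0.085 and 0.085 m and z of each of bottle_a_mid, bottle_b_mid in the frame of bottle_tray below 0.068 m and x of bottle_b_mid in the frame of bottle_tray between -0.055 and 0.055 m and y of bottle_b_mid in the frame of bottle_tray between -0.085 and 0.085 m); the robot touches nothing.
It fails at once if the wash bottle pushed more than 3 cm (distance of wash_bottle from where it was at the start of the episode above 0.03 m).
It fails at once if the tape dispenser pushed more than 3 cm (distance of tape_dispenser from where it was at the start of the episode above 0.03 m).
Of jar_a, jar_b, jar_c, bottle_a, bottle_b only 3 to 5 are there at a start; the rules pass over those that are not, and their reading is None.
At some moment in a run one of jar_a, jar_b, jar_c may be knocked a few centimetres aside while the robot is not near it.
It also fails if it takes over 210 s, if anything falls off the work surface, if the arm or the gripper's body presses on something with over 40 N, if the wrist force passes 120 N, or if a joint passes its speed limit or range.

## Working session

There is one attempt and no reset: what is moved stays moved. The work goes in short steps, Python scripts to look and compute and a tool call to move; the robot and the scene stay as the last step left them, time stands still between calls to the robot, and variables do not carry over. Pictures are saved under pics/ and viewed, at most 14 in all, crops included, and the job is handed in when it is done.

Besides the shell and the picture viewer there is one more tool, called by a JSON object that holds its "api" and its "payload". apply_moves: Moves the arm, as the interface text tells. Its arguments: {"type":"object","properties":{"increments":{"type":"array"},"fingers":{"type":"number"}},"required":["increments"]}

```bash
mkdir -p pics; cat > h.py <<'E'
import numpy as np, cv2, json
from station import robot
from scipy.spatial.transform import Rotation as R
def cap(n,save=None):
    P=robot.camera_params(n); im,d=robot.capture(n)
    if save: cv2.imwrite('pics/%s.png'%save,cv2.cvtColor(im,cv2.COLOR_RGB2BGR))
    return im,d,P
def pts(d,P):
    f=d.shape[0]/2/np.tan(np.radians(P['vertical_fov'])/2)
    v,u=np.mgrid[:d.shape[0],:d.shape[1]]
    p=np.stack([(u-P['cx'])/f*d,(v-P['cy'])/f*d,d],-1)
    M=np.array(P['cam_to_world']); w=p@M[:3,:3].T+M[:3,3]; w[d==0]=np.nan
    return w
E
python3 - <<'E'
from h import *
s=robot.read_state();print(s)
for n in('scene','top'):
    im,d,P=cap(n,n);print(n,P);np.savez('pics/'+n,im=im,w=pts(d,P))
E
```

```text
{'t': 0.0, 'joint_pos': array([ 1.25240283e+00,  1.24510607e-01,  1.65168714e+00,  8.93690811e-06,
        1.36752047e+00, -8.26211963e-02]), 'joint_velocities': array([ 1.96401522e-03, -1.22696411e-03,  1.61641202e-03,  7.16528703e-05,
        8.07562097e-05, -1.68684579e-04]), 'joint_efforts': array([ 4.64120440e-04, -4.23585248e+01, -3.65464532e+01,  5.71665953e-05,
        6.64463718e-03, -2.40654072e-05]), 'tool_pos': array([0.15167998, 0.63141492, 0.2300417 ]), 'tool_rot': array([-0.36944489, -3.1193574 ,  0.00326875]), 'contact_force': array([ 0.41947621,  0.30206719, -0.09309738]), 'ft_torque': array([ 0.01319565, -0.09171908,  0.00507084]), 'grip_force': 0.0, 'grip_width': 0.08547225913538938}
scene {'vertical_fov': 42.06237649040175, 'cx': 269.4123985463616, 'cy': 211.5618842115292, 'cam_to_world': array([[ 0.46600408, -0.69000311,  0.55383744, -0.35102437],
       [-0.88462936, -0.35170458,  0.30616139, -0.48997742],
       [-0.01646514, -0.63261331, -0.77429277,  1.33553453],
       [ 0.        ,  0.        ,  0.        ,  1.        ]])}
top {'vertical_fov': 51.22245544822409, 'cx': 285.20251053652623, 'cy': 209.69560868959334, 'cam_to_world': array([[-0.00818966, -0.99742921,  0.07118924,  0.46347178],
       [-0.99995729,  0.00847374,  0.0036895 , -0.01380058],
       [-0.00428326, -0.07115599, -0.997456  ,  1.48639367],
       [ 0.        ,  0.        ,  0.        ,  1.        ]])}
```

View pics/top.png

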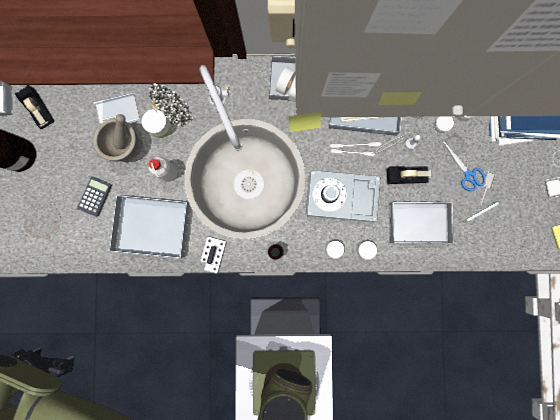

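View pics/scene.png

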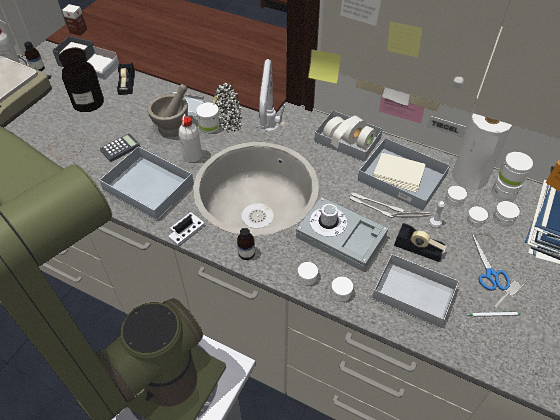

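The top view shows the jar tray (150,226), plate (213,254), a bottle (275,252), two jars (336,249) and (368,250), the sleeve (330,194), the pocket (365,198), and the bottle tray (421,223). The scene view shows the same layout. Next I'll measure them.

```bash
python3 - <<'E'
from h import *
for n,boxes in {'top':dict(jt=(105,190,192,262),plate=(200,228,236,274),bot=(264,262-22,288,264),j1=(324,237,348,261),j2=(356,238,380,262),sl=(318,182,342,206),station=(300,165,385,225),bt=(385,198,457,248),wash=(146,150,176,185),tape=(383,160,433,188)),
 'scene':dict(bot=(232,226,258,264),j1=(295,258,322,287),j2=(328,274,357,303),sl=(315,200,342,228))}.items():
    w=np.load('pics/%s.npz'%n)['w']
    for k,(a,b,c,e) in boxes.items():
        q=w[b:e,a:c].reshape(-1,3); q=q[np.isfinite(q).all(1)]
        zt=np.percentile(q[:,2],99)
        up=q[q[:,2]>0.012]; t=q[q[:,2]>zt-.006]
        print(n,k,'ztop %.4f'%zt,'top mid',((t.min(0)+t.max(0))/2).round(4),'all lo',up.min(0).round(4),'hi',up.max(0).round(4))
im=cv2.imread('pics/top.png')
cv2.imwrite('pics/topz.png',np.hstack([cv2.resize(im[165:225,300:385],None,fx=5,fy=5,interpolation=cv2.INTER_CUBIC),cv2.resize(im[225:285,190:250],None,fx=5,fy=5,interpolation=cv2.INTER_CUBIC)]))
E
```

```text
top jt ztop 0.0559 top mid [0.5168 0.4424 0.0555] all lo [0.4128 0.3136 0.012 ] hi [0.6404 0.6006 0.061 ]
top plate ztop 0.0437 top mid [0.4211 0.2366 0.0431] all lo [0.3622 0.1611 0.012 ] hi [0.5088 0.2753 0.0484]
top bot ztop 0.1131 top mid [0.4309 0.0242 0.112 ] all lo [ 4.057e-01 -4.000e-04  1.230e-02] hi [0.457  0.0571 0.1169]
top j1 ztop 0.0466 top mid [ 0.4359 -0.171   0.0451] all lo [ 0.4093 -0.1978  0.013 ] hi [ 0.4621 -0.1435  0.0496]
top j2 ztop 0.0496 top mid [ 0.4334 -0.2766  0.0477] all lo [ 0.4053 -0.306   0.0153] hi [ 0.4612 -0.2485  0.0518]
top sl ztop 0.1095 top mid [ 0.6152 -0.1542  0.1078] all lo [ 0.5799 -0.1943  0.0396] hi [ 0.6576 -0.1163  0.1121]
top station ztop 0.1060 top mid [ 0.617  -0.1543  0.106 ] all lo [ 0.5266 -0.3215  0.0124] hi [ 0.7101 -0.0594  0.1121]
top bt ztop 0.0512 top mid [ 0.5227 -0.4582  0.0523] all lo [ 0.4555 -0.5585  0.012 ] hi [ 0.589  -0.3562  0.0595]
top wash ztop 0.1978 top mid [0.6792 0.3805 0.1985] all lo [0.6598 0.3559 0.012 ] hi [0.7324 0.4195 0.2049]
top tape ztop 0.0668 top mid [ 0.6822 -0.4199  0.0664] all lo [ 0.6543 -0.4952  0.0121] hi [ 0.7118 -0.3533  0.072 ]
scene bot ztop 0.1121 top mid [0.4297 0.0232 0.1125] all lo [ 0.4032 -0.0031  0.012 ] hi [0.4509 0.0471 0.1189]
scene j1 ztop 0.0453 top mid [ 0.4347 -0.1724  0.0439] all lo [ 0.4057 -0.2002  0.0129] hi [ 0.4646 -0.1422  0.0485]
scene j2 ztop 0.0472 top mid [ 0.4315 -0.2789  0.0469] all lo [ 0.4023 -0.3085  0.012 ] hi [ 0.4657 -0.2489  0.0526]
scene sl ztop 0.1072 top mid [ 0.6152 -0.1559  0.1067] all lo [ 0.5765 -0.1977  0.0386] hi [ 0.6966 -0.0913  0.1122]
```

View pics/topz.png

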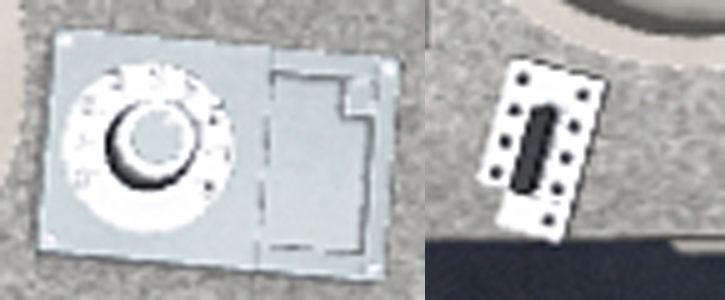

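Top crop: the pocket's corner block is at upper right (crop 358,95), so the station yaw is about -5°. The plate's notch is at lower left (490,205), so it needs about a half turn. Next I'll look closer with the wrist camera.

```bash
cat >> h.py <<'E'
def tool():
    s=robot.read_state(); Rm=R.from_rotvec(s['tool_rot']).as_matrix()
    return s,np.array(s['tool_pos']),Rm,np.arctan2(Rm[1,0],Rm[0,0])
def plan(tgt,yaw=None):
    s,p,Rm,y=tool(); d=Rm.T@(np.array(tgt)-p)
    print('tool',p.round(4),'yaw %.4f'%y,'j6 %.2f'%s['joint_pos'][5],'dxyz',d.round(4),'dist/.05 %.1f'%(np.linalg.norm(d)/.05))
    if yaw is not None:
        t=(y-yaw+np.pi)%(2*np.pi)-np.pi
        j6=np.arctan2(tgt[1],tgt[0])+np.pi/2-yaw
        print('turn %.4f'%t,'target j6 %.2f'%((j6+np.pi)%(2*np.pi)-np.pi), 'tilt',Rm[:,2].round(4))
E
python3 - <<'E'
from h import *
P=robot.camera_params('wrist');M=np.array(P['cam_to_world']);s,p,Rm,y=tool()
print(P['vertical_fov'],Rm.T@(M[:3,3]-p),Rm.T@M[:3,:3])
plan([.54,-.18,.30],2.9)
E
```

```text
71.21591706538611 [ 0.07500361  0.00036075 -0.14186727] [[ 7.12816800e-05 -9.57551543e-01 -2.88262099e-01]
 [ 9.99999994e-01  9.35773625e-05 -6.35653052e-05]
 [ 8.78418631e-05 -2.88262093e-01  9.57551543e-01]]
tool [0.1517 0.6315 0.2301] yaw 2.9058 j6 -0.08 dxyz [-0.5671 -0.6984 -0.0686] dist/.05 18.0
turn 0.0058 target j6 -1.65 tilt [-6.0e-04 -1.8e-03 -1.0e+00]
```

{"api": "apply_moves", "payload": {"increments": [{"x": -0.0305, "y": -0.0354, "z": -0.0025}, {"x": -0.0305, "y": -0.0354, "z": -0.0025}, {"x": -0.0305, "y": -0.0354, "z": -0.0025}, {"x": -0.0305, "y": -0.0354, "z": -0.0025}, {"x": -0.0305, "y": -0.0354, "z": -0.0025}, {"x": -0.0305, "y": -0.0354, "z": -0.0025}, {"x": -0.0305, "y": -0.0354, "z": -0.0025}, {"x": -0.0305, "y": -0.0354, "z": -0.0025}, {"x": -0.0305, "y": -0.0354, "z": -0.0025}, {"x": -0.0305, "y": -0.0354, "z": -0.0025}, {"x": -0.0305, "y": -0.0354, "z": -0.0025}, {"x": -0.0305, "y": -0.0354, "z": -0.0025}, {"x": -0.0305, "y": -0.0354, "z": -0.0025}, {"x": -0.0305, "y": -0.0354, "z": -0.0025}, {"x": -0.0305, "y": -0.0354, "z": -0.0025}, {"x": -0.0305, "y": -0.0354, "z": -0.0025}, {"x": -0.0305, "y": -0.0354, "z": -0.0025}, {"x": -0.0305, "y": -0.0354, "z": -0.0025}, {"x": -0.0305, "y": -0.0354, "z": -0.0025}, {"x": -0.0305, "y": -0.0354, "z": -0.0025}]}}

```text
schema error: expected keys x, y, z, turn
```

```bash
python3 - <<'E'
from h import *
plan([.58,-.2,.28],2.9)
im,d,P=cap('wrist','w1');np.savez('pics/w1',im=im,w=pts(d,P))
E
```

```text
tool [0.1517 0.6315 0.2301] yaw 2.9058 j6 -0.08 dxyz [-0.6107 -0.7085 -0.0486] dist/.05 18.7
turn 0.0058 target j6 -1.66 tilt [-6.0e-04 -1.8e-03 -1.0e+00]
```

View pics/w1.png

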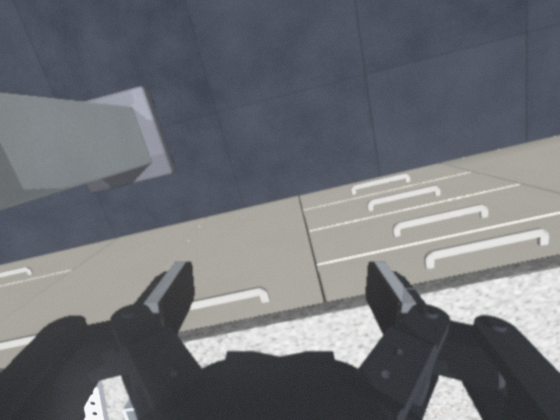

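The arm didn't move: each row needs all four keys. The picture shows only the cabinet front at the start pose. Retrying.

{"api": "apply_moves", "payload": {"increments": [{"x": -0.0305, "y": -0.0354, "z": -0.0025, "turn": 0}, {"x": -0.0305, "y": -0.0354, "z": -0.0025, "turn": 0}, {"x": -0.0305, "y": -0.0354, "z": -0.0025, "turn": 0}, {"x": -0.0305, "y": -0.0354, "z": -0.0025, "turn": 0}, {"x": -0.0305, "y": -0.0354, "z": -0.0025, "turn": 0}, {"x": -0.0305, "y": -0.0354, "z": -0.0025, "turn": 0}, {"x": -0.0305, "y": -0.0354, "z": -0.0025, "turn": 0}, {"x": -0.0305, "y": -0.0354, "z": -0.0025, "turn": 0}, {"x": -0.0305, "y": -0.0354, "z": -0.0025, "turn": 0}, {"x": -0.0305, "y": -0.0354, "z": -0.0025, "turn": 0}, {"x": -0.0305, "y": -0.0354, "z": -0.0025, "turn": 0}, {"x": -0.0305, "y": -0.0354, "z": -0.0025, "turn": 0}, {"x": -0.0305, "y": -0.0354, "z": -0.0025, "turn": 0}, {"x": -0.0305, "y": -0.0354, "z": -0.0025, "turn": 0}, {"x": -0.0305, "y": -0.0354, "z": -0.0025, "turn": 0}, {"x": -0.0305, "y": -0.0354, "z": -0.0025, "turn": 0}, {"x": -0.0305, "y": -0.0354, "z": -0.0025, "turn": 0}, {"x": -0.0305, "y": -0.0354, "z": -0.0025, "turn": 0}, {"x": -0.0305, "y": -0.0354, "z": -0.0025, "turn": 0}, {"x": -0.0305, "y": -0.0354, "z": -0.0025, "turn": 0}]}}

```text
t: 2.15
tool_pos: [0.58, -0.2008, 0.281]
tool_rot: [-0.37, -3.119, -0.001]
contact_force: [0.5, -0.1, 0.1]
grip_width: 0.0853
grip_force: 0.0
```

```bash
python3 - <<'E'
from h import *
plan([.58,-.2,.28],2.9)
im,d,P=cap('wrist','w2');np.savez('pics/w2',im=im,w=pts(d,P))
E
```

```text
tool [ 0.58   -0.2008  0.281 ] yaw 2.9054 j6 -1.76 dxyz [0.0002 0.0008 0.001 ] dist/.05 0.0
turn 0.0054 target j6 -1.66 tilt [-4.e-04  4.e-04 -1.e+00]
```

View pics/w2.png

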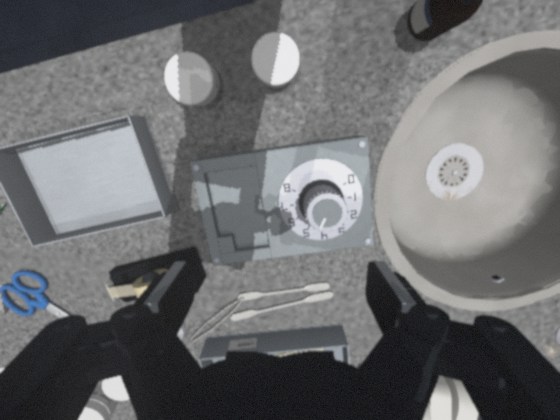

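Wrist view: the sleeve top is at (325,207), with numerals 0 at (350,180) running clockwise to 8 at (287,187). The pocket is at (235,205), jars at (191,78) and (276,58), and the bottle at upper right. Zooming in on the sleeve and measuring.

```bash
python3 - <<'E'
from h import *
D=np.load('pics/w2.npz');w=D['w'];im=D['im']
cv2.imwrite('pics/w2z.png',cv2.cvtColor(cv2.resize(im[150:275,180:385],None,fx=3.9,fy=3.9,interpolation=cv2.INTER_CUBIC),cv2.COLOR_RGB2BGR))
def reg(b,zlo,zhi):
    a,c,e,g=b; q=w[c:g,a:e].reshape(-1,3); return q[(q[:,2]>zlo)&(q[:,2]<zhi)]
def circ(n,b,zlo,zhi):
    q=reg(b,zlo,zhi); c,r=cv2.minEnclosingCircle(q[:,:2].astype(np.float32)); print(n,len(q),'c',np.round(c,4),'r %.4f'%r,'zmed %.4f'%np.median(q[:,2]),'bbox mid',((q[:,:2].min(0)+q[:,:2].max(0))/2).round(4))
circ('sleeve',(290,170,360,245),.097,.12)
circ('scale',(270,150,370,250),.0475,.056)
circ('j?1',(160,45,225,115),.037,.06)
circ('j?2',(245,25,305,95),.033,.06)
for n,z in(('top',(.04,.05)),('floor',(.025,.036))):
    q=reg((180,130,380,270),*z); r=cv2.minAreaRect(q[:,:2].astype(np.float32)); print(n,r,np.median(q[:,2]))
    if n=='floor': print(q.min(0),q.max(0))
q=reg((0,110,180,250),.042,.06);print('btray',cv2.minAreaRect(q[:,:2].astype(np.float32)),np.median(q[:,2]))
q=reg((20,135,160,230),-.01,.01);print('btray floor',np.median(q[:,2]))
q=reg((180,80,300,130),-.02,.02);print('table',np.median(q[:,2]))
T=np.load('pics/top.npz');w=T['w']
q=reg((105,190,192,262),.046,.06);print('jtray',cv2.minAreaRect(q[:,:2].astype(np.float32)))
q=reg((200,228,240,276),.035,.05);print('rib',cv2.minAreaRect(q[:,:2].astype(np.float32)),np.median(q[:,2]))
q=reg((200,228,240,276),.008,.06);q=q[(q[:,0]<.49)];print('plate',cv2.minAreaRect(q[:,:2].astype(np.float32)),np.median(q[:,2]))
E
```

```text
sleeve 1320 c [ 0.6156 -0.1537] r 0.0248 zmed 0.1016 bbox mid [ 0.6156 -0.1538]
scale 502 c [ 0.6153 -0.1542] r 0.0547 zmed 0.0525 bbox mid [ 0.6162 -0.1544]
j?1 2089 c [ 0.4319 -0.2774] r 0.0299 zmed 0.0407 bbox mid [ 0.4321 -0.2774]
j?2 2030 c [ 0.4353 -0.171 ] r 0.0290 zmed 0.0386 bbox mid [ 0.4354 -0.1712]
top ((0.6091851592063904, -0.22198429703712463), (0.2741645872592926, 0.1500757485628128), 84.3837890625) 0.044448904359931596
floor ((0.6135873198509216, -0.22919385135173798), (0.270903617143631, 0.16020303964614868), 84.4887466430664) 0.030156637274037057
[ 0.52606583 -0.36921518  0.02503014] [ 0.68204194 -0.08675016  0.03591175]
btray ((0.5208806991577148, -0.4581729769706726), (0.196527898311615, 0.1350889652967453), 89.4802017211914) 0.046358957545427376
btray floor 0.0013612997617788447
table -0.0008559381641977393
jtray ((0.5162354111671448, 0.44172605872154236), (0.23750759661197662, 0.18515779078006744), 83.85336303710938)
rib ((0.4218288064002991, 0.2373517006635666), (0.01596590131521225, 0.05893074348568916), 74.0538330078125) 0.040484255407202685
plate ((0.4247767925262451, 0.21396932005882263), (0.12542244791984558, 0.12324228882789612), 1.6220202445983887) 0.015710196519152397
```

View pics/w2z.png

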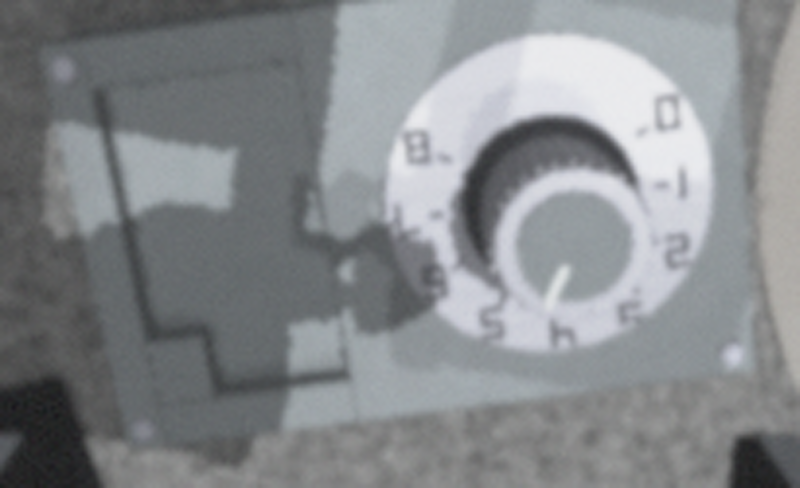

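The sleeve line points at about 5, so homing takes about 2.62 rad anticlockwise. First I'll turn the wrist the other way to make room, lowering slightly as it goes.

{"api": "apply_moves", "payload": {"increments": [{"x": 0, "y": 0, "z": 0.005, "turn": 0.1495}, {"x": 0, "y": 0, "z": 0.005, "turn": 0.1495}, {"x": 0, "y": 0, "z": 0.005, "turn": 0.1495}, {"x": 0, "y": 0, "z": 0.005, "turn": 0.1495}, {"x": 0, "y": 0, "z": 0.005, "turn": 0.1495}, {"x": 0, "y": 0, "z": 0.005, "turn": 0.1495}, {"x": 0, "y": 0, "z": 0.005, "turn": 0.1495}, {"x": 0, "y": 0, "z": 0.005, "turn": 0.1495}, {"x": 0, "y": 0, "z": 0.005, "turn": 0.1495}, {"x": 0, "y": 0, "z": 0.005, "turn": 0.1495}, {"x": 0, "y": 0, "z": 0.005, "turn": 0.1495}, {"x": 0, "y": 0, "z": 0.005, "turn": 0.1495}, {"x": 0, "y": 0, "z": 0.005, "turn": 0.1495}, {"x": 0, "y": 0, "z": 0.005, "turn": 0.1495}, {"x": 0, "y": 0, "z": 0.005, "turn": 0.1495}, {"x": 0, "y": 0, "z": 0.005, "turn": 0.1495}, {"x": 0, "y": 0, "z": 0.005, "turn": 0.1495}, {"x": 0, "y": 0, "z": 0.005, "turn": 0.1495}, {"x": 0, "y": 0, "z": 0.005, "turn": 0.1495}, {"x": 0, "y": 0, "z": 0.005, "turn": 0.1495}]}}

```text
t: 4.2
tool_pos: [0.5793, -0.1988, 0.1807]
tool_rot: [-3.138, 0.142, 0.001]
contact_force: [-1.1, 0.2, 0.4]
grip_width: 0.0854
grip_force: 0.0
```

```bash
python3 - <<'E'
from h import *
plan([.6155,-.154,.18]);plan([.6155,-.154,.066])
im,d,P=cap('wrist');w=pts(d,P)
q=w.reshape(-1,3);q=q[np.isfinite(q).all(1)]
m=(abs(q[:,0]-.6155)<.035)&(abs(q[:,1]+.154)<.035)&(q[:,2]>.096)&(q[:,2]<.115)
q=q[m];print(len(q),cv2.minEnclosingCircle(q[:,:2].astype(np.float32)),np.median(q[:,2]))
E
```

```text
tool [ 0.5793 -0.1988  0.1807] yaw -0.0904 j6 1.24 dxyz [ 0.032  -0.0478  0.0007] dist/.05 1.2
tool [ 0.5793 -0.1988  0.1807] yaw -0.0904 j6 1.24 dxyz [ 0.032  -0.0478  0.1147] dist/.05 2.6
3080 ((0.6167393326759338, -0.15361647307872772), 0.024959679692983627) 0.10164495793600917
```

{"api": "apply_moves", "payload": {"increments": [{"x": 0.0162, "y": -0.024, "z": 0, "turn": 0}, {"x": 0.0162, "y": -0.024, "z": 0, "turn": 0}, {"x": 0, "y": 0, "z": 0.03, "turn": 0}, {"x": 0, "y": 0, "z": 0.03, "turn": 0}, {"x": 0, "y": 0, "z": 0.025, "turn": 0}, {"x": 0, "y": 0, "z": 0.015, "turn": 0}, {"x": 0, "y": 0, "z": 0.014, "turn": 0}, {"x": 0, "y": 0, "z": 0, "turn": 0}]}}

```text
t: 5.05
tool_pos: [0.6147, -0.1535, 0.0653]
tool_rot: [-3.138, 0.131, 0.005]
contact_force: [0.6, 0.7, -0.7]
grip_width: 0.0849
grip_force: 0.0
```

{"api": "apply_moves", "payload": {"increments": [{"x": 0, "y": 0, "z": 0, "turn": 0}, {"x": 0, "y": 0, "z": 0, "turn": 0}, {"x": 0, "y": 0, "z": 0, "turn": 0}, {"x": 0, "y": 0, "z": 0, "turn": 0}, {"x": 0, "y": 0, "z": 0, "turn": 0}, {"x": 0, "y": 0, "z": 0, "turn": 0}, {"x": 0, "y": 0, "z": 0, "turn": 0}, {"x": 0, "y": 0, "z": 0, "turn": 0}], "fingers": -1}}

```text
t: 5.85
tool_pos: [0.617, -0.1543, 0.0694]
tool_rot: [3.138, -0.132, 0.004]
contact_force: [-1.6, 0.0, 5.5]
grip_width: 0.0463
grip_force: 61.6
```

{"api": "apply_moves", "payload": {"increments": [{"x": 0, "y": 0, "z": 0, "turn": -0.132}, {"x": 0, "y": 0, "z": 0, "turn": -0.132}, {"x": 0, "y": 0, "z": 0, "turn": -0.132}, {"x": 0, "y": 0, "z": 0, "turn": -0.132}, {"x": 0, "y": 0, "z": 0, "turn": -0.132}, {"x": 0, "y": 0, "z": 0, "turn": -0.132}, {"x": 0, "y": 0, "z": 0, "turn": -0.132}, {"x": 0, "y": 0, "z": 0, "turn": -0.132}, {"x": 0, "y": 0, "z": 0, "turn": -0.132}, {"x": 0, "y": 0, "z": 0, "turn": -0.132}, {"x": 0, "y": 0, "z": 0, "turn": -0.132}, {"x": 0, "y": 0, "z": 0, "turn": -0.132}, {"x": 0, "y": 0, "z": 0, "turn": -0.132}, {"x": 0, "y": 0, "z": 0, "turn": -0.132}, {"x": 0, "y": 0, "z": 0, "turn": -0.132}, {"x": 0, "y": 0, "z": 0, "turn": -0.132}, {"x": 0, "y": 0, "z": 0, "turn": -0.132}, {"x": 0, "y": 0, "z": 0, "turn": -0.132}, {"x": 0, "y": 0, "z": 0, "turn": -0.132}, {"x": 0, "y": 0, "z": 0, "turn": -0.132}]}}

```text
t: 7.85
tool_pos: [0.6186, -0.1549, 0.0694]
tool_rot: [0.897, 3.003, -0.0]
contact_force: [4.9, -2.2, 1.4]
grip_width: 0.0466
grip_force: 61.5
```

```bash
python3 - <<'E'
from h import *
s=tool();print(s[3],s[0]['contact_force'],s[0]['ft_torque'],s[0]['grip_width'],s[1],s[0]['joint_pos'])
E
```

```text
2.560749827402366 [ 4.86834583 -2.23540236  1.42934582] [-0.31432716 -0.58861566 -0.30797315] 0.04658992716935031 [ 0.61862407 -0.15485077  0.06940944] [-3.29482910e-01  2.39646375e-01  1.80552092e+00  1.50938534e-04
  1.08903792e+00 -1.31951286e+00]
```

{"api": "apply_moves", "payload": {"increments": [{"x": 0, "y": 0, "z": 0, "turn": 0}, {"x": 0, "y": 0, "z": 0, "turn": 0}, {"x": 0, "y": 0, "z": 0, "turn": 0}, {"x": 0, "y": 0, "z": 0, "turn": 0}, {"x": 0, "y": 0, "z": 0, "turn": 0}, {"x": 0, "y": 0, "z": -0.03, "turn": 0}, {"x": 0, "y": 0, "z": -0.04, "turn": 0}, {"x": 0, "y": 0, "z": -0.04, "turn": 0}, {"x": 0, "y": 0, "z": -0.04, "turn": 0}, {"x": 0, "y": 0, "z": -0.04, "turn": 0}, {"x": 0, "y": 0, "z": 0, "turn": 0}], "fingers": 1}}

```text
t: 8.95
tool_pos: [0.619, -0.1548, 0.266]
tool_rot: [0.904, 2.995, -0.001]
contact_force: [-0.4, 0.7, 0.6]
grip_width: 0.0858
grip_force: 0.0
```

```bash
python3 - <<'E'
from h import *
plan([.4218,.2374,.25],np.radians(164))
im,d,P=cap('wrist');w=pts(d,P);np.savez('pics/w3',im=im,w=w)
# rectify at sleeve-top height to world-aligned crops: up=+x,left=+y
def ortho(z,c,half,n=400):
    g=np.linspace(half,-half,n); X,Y=np.meshgrid(g,g,indexing='ij'); p=np.stack([X+c[0],Y+c[1],X*0+z],-1)
    M=np.array(P['cam_to_world']); q=(p-M[:3,3])@M[:3,:3]; f=210/np.tan(np.radians(P['vertical_fov'])/2)
    return cv2.remap(im,(q[...,0]/q[...,2]*f+P['cx']).astype(np.float32),(q[...,1]/q[...,2]*f+P['cy']).astype(np.float32),cv2.INTER_CUBIC)
o=np.hstack([ortho(.1017,(.616,-.1537),.03),ortho(.047,(.616,-.1537),.06)])
cv2.imwrite('pics/w3o.png',cv2.cvtColor(o,cv2.COLOR_RGB2BGR))
q=w.reshape(-1,3);q=q[np.isfinite(q).all(1)]
q=q[(abs(q[:,0]-.6155)<.035)&(abs(q[:,1]+.154)<.035)&(q[:,2]>.096)&(q[:,2]<.115)];print(len(q),cv2.minEnclosingCircle(q[:,:2].astype(np.float32)),np.median(q[:,2]))
E
```

```text
tool [ 0.619  -0.1548  0.266 ] yaw 2.5555 j6 -1.31 dxyz [0.3814 0.2176 0.0118] dist/.05 8.8
turn -0.3069 target j6 -0.78 tilt [ 0.0127 -0.0043 -0.9999]
1543 ((0.615960955619812, -0.15351448953151703), 0.02480130083858967) 0.10161652934762572
```

View pics/w3o.png

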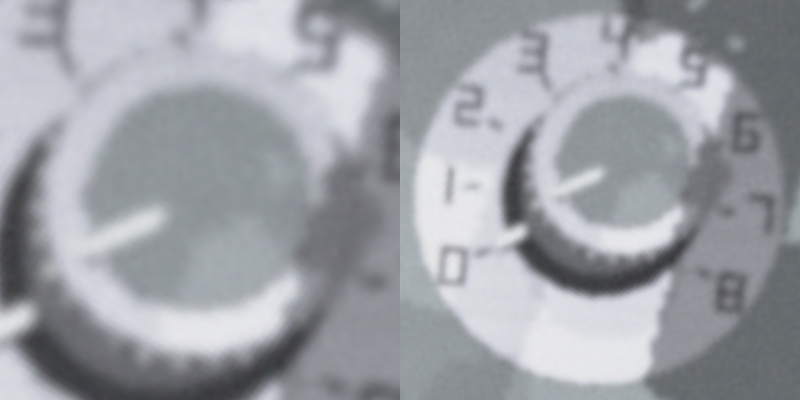

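The pointer meets the 0 tick in the right-hand ortho view (tip at 510,238), so the sleeve is home. Now the plate.

{"api": "apply_moves", "payload": {"increments": [{"x": 0.0382, "y": 0.0218, "z": 0, "turn": 0}, {"x": 0.0382, "y": 0.0218, "z": 0, "turn": 0}, {"x": 0.0382, "y": 0.0218, "z": 0, "turn": 0}, {"x": 0.0382, "y": 0.0218, "z": 0, "turn": 0}, {"x": 0.0382, "y": 0.0218, "z": 0, "turn": 0}, {"x": 0.0382, "y": 0.0218, "z": 0, "turn": 0}, {"x": 0.0382, "y": 0.0218, "z": 0, "turn": 0}, {"x": 0.0382, "y": 0.0218, "z": 0, "turn": 0}, {"x": 0.0382, "y": 0.0218, "z": 0, "turn": 0}, {"x": 0.0382, "y": 0.0218, "z": 0, "turn": 0}, {"x": 0, "y": 0, "z": 0.02, "turn": -0.1023}, {"x": 0, "y": 0, "z": 0.02, "turn": -0.1023}, {"x": 0, "y": 0, "z": 0.02, "turn": -0.1023}, {"x": 0, "y": 0, "z": 0, "turn": 0}, {"x": 0, "y": 0, "z": 0, "turn": 0}]}}

```text
t: 10.5
tool_pos: [0.4174, 0.2387, 0.1961]
tool_rot: [-0.44, -3.108, 0.002]
contact_force: [0.6, 0.4, 0.3]
grip_width: 0.0856
grip_force: 0.0
```

```bash
cat >> h.py <<'E'
def near(w,c,h,zlo,zhi):
    q=w.reshape(-1,3);q=q[np.isfinite(q).all(1)]
    return q[(abs(q[:,0]-c[0])<h)&(abs(q[:,1]-c[1])<h)&(q[:,2]>zlo)&(q[:,2]<zhi)]
def rect(q): return cv2.minAreaRect(q[:,:2].astype(np.float32))
E
python3 - <<'E'
from h import *
im,d,P=cap('wrist','w4');w=pts(d,P);np.savez('pics/w4',im=im,w=w)
a=near(w,(.4218,.2374),.06,.033,.05);print(rect(a),np.median(a[:,2]))
b=near(w,(.4218,.2374),.08,.0085,.02);print(rect(b),np.median(b[:,2]))
plan([rect(a)[0][0],rect(a)[0][1],.015],np.radians(164))
E
```

```text
((0.4191092848777771, 0.23821629583835602), (0.015727102756500244, 0.06006553769111633), 74.34317779541016) 0.038830799249734704
((0.4193337857723236, 0.23836928606033325), (0.06409666687250137, 0.11030559241771698), 74.4659423828125) 0.01309983700295081
tool [0.4182 0.239  0.1974] yaw 2.8607 j6 -0.88 dxyz [-0.0012 -0.0004  0.1824] dist/.05 3.6
turn -0.0017 target j6 -0.77 tilt [-3.e-04 -1.e-04 -1.e+00]
```

View pics/w4.png

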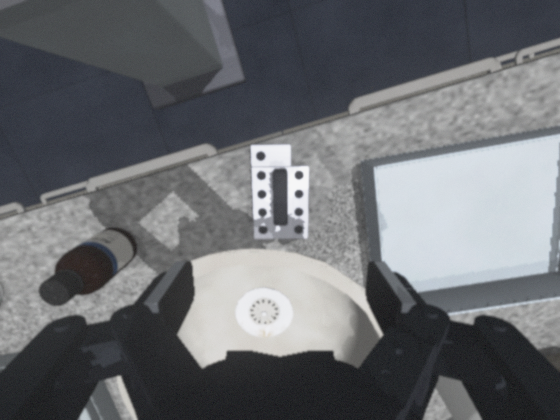

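The wrist view shows the plate squarely under the gripper, rib at (280,195), notch at upper right. The measured rectangle is 64×110 mm, so it matches. Descending to grasp.

{"api": "apply_moves", "payload": {"increments": [{"x": -0.001, "y": 0, "z": 0.04, "turn": -0.008}, {"x": 0, "y": 0, "z": 0.04, "turn": 0}, {"x": 0, "y": 0, "z": 0.04, "turn": 0}, {"x": 0, "y": 0, "z": 0.03, "turn": 0}, {"x": 0, "y": 0, "z": 0.015, "turn": 0}, {"x": 0, "y": 0, "z": 0.012, "turn": 0}, {"x": 0, "y": 0, "z": 0, "turn": 0}, {"x": 0, "y": 0, "z": 0, "turn": 0}]}}

```text
t: 11.35
tool_pos: [0.4202, 0.2391, 0.0215]
tool_rot: [0.425, 3.111, 0.002]
contact_force: [1.3, -0.4, 0.5]
grip_width: 0.0852
grip_force: 0.0
```

{"api": "apply_moves", "payload": {"increments": [{"x": 0, "y": 0, "z": 0, "turn": 0}, {"x": 0, "y": 0, "z": 0, "turn": 0}, {"x": 0, "y": 0, "z": 0, "turn": 0}, {"x": 0, "y": 0, "z": 0, "turn": 0}, {"x": 0, "y": 0, "z": 0, "turn": 0}, {"x": 0, "y": 0, "z": 0, "turn": 0}, {"x": 0, "y": 0, "z": 0, "turn": 0}, {"x": 0, "y": 0, "z": 0, "turn": 0}, {"x": 0, "y": 0, "z": 0, "turn": 0}, {"x": 0, "y": 0, "z": 0, "turn": 0}], "fingers": -1}}

```text
t: 12.35
tool_pos: [0.4194, 0.2389, 0.0208]
tool_rot: [0.424, 3.112, 0.001]
contact_force: [-1.6, -0.9, 5.5]
grip_width: 0.0149
grip_force: 61.9
```

```bash
python3 - <<'E'
from h import *
plan([.4191,.2382,.16],np.radians(164.4))
E
```

```text
tool [0.4194 0.2389 0.0208] yaw 2.8706 j6 -0.89 dxyz [ 1.000e-04 -7.000e-04 -1.392e-01] dist/.05 2.8
turn 0.0013 target j6 -0.78 tilt [ 5.e-04  3.e-04 -1.e+00]
```

{"api": "apply_moves", "payload": {"increments": [{"x": 0, "y": 0, "z": -0.02, "turn": 0}, {"x": 0, "y": 0, "z": -0.04, "turn": 0}, {"x": 0, "y": 0, "z": -0.04, "turn": 0}, {"x": 0, "y": 0, "z": -0.04, "turn": 0}, {"x": 0, "y": 0, "z": 0, "turn": 0}]}}

```text
t: 12.85
tool_pos: [0.4222, 0.2402, 0.1661]
tool_rot: [0.423, 3.104, 0.009]
contact_force: [0.7, 0.8, -2.2]
grip_width: 0.0144
grip_force: 60.9
```

```bash
python3 - <<'E'
from h import *
for n in('w2','w3','top'):
    w=np.load('pics/%s.npz'%n)['w']
    q=near(w,(.61,-.21),.16,.039,.0465); 
    # rotate to station frame and take edges robustly
    th=np.radians(-5.6); best=None
    for t in np.radians(np.arange(-9,-2,.1)):
        c,s=np.cos(t),np.sin(t); X=q[:,0]*c+q[:,1]*s; Y=-q[:,0]*s+q[:,1]*c
        hx=np.histogram(X,np.arange(.5,.9,.002))[0]; k=(np.diff(hx.astype(float))**2).sum()
        if best is None or k>best[0]: best=(k,t)
    t=best[1];c,s=np.cos(t),np.sin(t)
    X=q[:,0]*c+q[:,1]*s; Y=-q[:,0]*s+q[:,1]*c
    x0=c*.616-s*.1537; y0=-s*.616-c*.1537
    m=(abs(X-x0)<.09)&(Y<y0+.08)&(Y>y0-.19);X=X[m]-x0;Y=Y[m]-y0
    # floor points: pocket extents
    f=near(w,(.605,-.265),.09,.026,.036);FX=f[:,0]*c+f[:,1]*s-x0;FY=-f[:,0]*s+f[:,1]*c-y0
    g=(abs(FX)<.062)&(abs(FY+.112)<.04);FX=FX[g];FY=FY[g]
    print(n,len(q),'yaw deg %.2f'%np.degrees(t),'X edges',np.percentile(X,[.3,99.7]).round(4),'Y',np.percentile(Y,[.3,99.7]).round(4),'pocket X',np.percentile(FX,[1,99]).round(4),'Y',np.percentile(FY,[1,99]).round(4))
E
```

```text
w2 12320 yaw deg -5.30 X edges [-0.0752  0.0738] Y [-0.1612  0.0672] pocket X [-0.0555  0.0569] Y [-0.1466 -0.0795]
w3 13886 yaw deg -5.90 X edges [-0.0746  0.0744] Y [-0.1607  0.0676] pocket X [-0.0556  0.058 ] Y [-0.1469 -0.0817]
top 1038 yaw deg -2.40 X edges [-0.0806  0.0776] Y [-0.1644  0.0685] pocket X [-0.0604  0.0514] Y [-0.1468 -0.0792]
```

{"api": "apply_moves", "payload": {"increments": [{"x": 0, "y": 0, "z": 0, "turn": 0.1483}, {"x": 0, "y": 0, "z": 0, "turn": 0.1483}, {"x": 0, "y": 0, "z": 0, "turn": 0.1483}, {"x": 0, "y": 0, "z": 0, "turn": 0.1483}, {"x": 0, "y": 0, "z": 0, "turn": 0.1483}, {"x": 0, "y": 0, "z": 0, "turn": 0.1483}, {"x": 0, "y": 0, "z": 0, "turn": 0.1483}, {"x": 0, "y": 0, "z": 0, "turn": 0.1483}, {"x": 0, "y": 0, "z": 0, "turn": 0.1483}, {"x": 0, "y": 0, "z": 0, "turn": 0.1483}, {"x": 0, "y": 0, "z": 0, "turn": 0.1483}, {"x": 0, "y": 0, "z": 0, "turn": 0.1483}, {"x": 0, "y": 0, "z": 0, "turn": 0.1483}, {"x": 0, "y": 0, "z": 0, "turn": 0.1483}, {"x": 0, "y": 0, "z": 0, "turn": 0.1483}, {"x": 0, "y": 0, "z": 0, "turn": 0.1483}, {"x": 0, "y": 0, "z": 0, "turn": 0.1483}, {"x": 0, "y": 0, "z": 0, "turn": 0.1483}, {"x": 0, "y": 0, "z": 0, "turn": 0.1483}, {"x": 0, "y": 0, "z": 0, "turn": 0.1483}]}}

```text
t: 14.85
tool_pos: [0.4177, 0.2381, 0.1575]
tool_rot: [3.136, -0.159, -0.006]
contact_force: [-0.1, -0.1, -2.4]
grip_width: 0.0144
grip_force: 60.8
```

```bash
python3 - <<'E'
from h import *
plan([.6051,-.2652,.16],-.098)
E
```

```text
tool [0.4177 0.2381 0.1575] yaw -0.1015 j6 2.08 dxyz [ 0.2374  0.4818 -0.0024] dist/.05 10.7
turn -0.0035 target j6 1.26 tilt [-0.0039 -0.0017 -1.    ]
```

{"api": "apply_moves", "payload": {"increments": [{"x": 0.0198, "y": 0.0401, "z": 0, "turn": 0}, {"x": 0.0198, "y": 0.0401, "z": 0, "turn": 0}, {"x": 0.0198, "y": 0.0401, "z": 0, "turn": 0}, {"x": 0.0198, "y": 0.0401, "z": 0, "turn": 0}, {"x": 0.0198, "y": 0.0401, "z": 0, "turn": 0}, {"x": 0.0198, "y": 0.0401, "z": 0, "turn": 0}, {"x": 0.0198, "y": 0.0401, "z": 0, "turn": 0}, {"x": 0.0198, "y": 0.0401, "z": 0, "turn": 0}, {"x": 0.0198, "y": 0.0401, "z": 0, "turn": 0}, {"x": 0.0198, "y": 0.0401, "z": 0, "turn": 0}, {"x": 0.0198, "y": 0.0401, "z": 0, "turn": 0}, {"x": 0.0196, "y": 0.0407, "z": 0, "turn": -0.003}, {"x": 0, "y": 0, "z": 0, "turn": 0}, {"x": 0, "y": 0, "z": 0, "turn": 0}, {"x": 0, "y": 0, "z": 0, "turn": 0}]}}

```text
t: 16.35
tool_pos: [0.6085, -0.2622, 0.1581]
tool_rot: [-3.136, 0.144, 0.005]
contact_force: [-0.4, -0.7, -2.3]
grip_width: 0.0143
grip_force: 60.8
```

```bash
python3 - <<'E'
from h import *
plan([.6051,-.2652,.0518],-.098)
im,d,P=cap('wrist','w5');w=pts(d,P);np.savez('pics/w5',im=im,w=w)
s,p,Rm,y=tool()
zt=p[2]-.0208+.014
b=near(w,p[:2],.09,zt-.006,zt+.005);print(len(b),rect(b),np.median(b[:,2])-zt)
E
```

```text
tool [ 0.6085 -0.2622  0.1581] yaw -0.0919 j6 1.17 dxyz [-0.0027  0.0034  0.1063] dist/.05 2.1
turn 0.0061 target j6 1.26 tilt [-0.0031  0.0019 -1.    ]
8957 ((0.6050946116447449, -0.2612851858139038), (0.06425824761390686, 0.11083167791366577), 85.00108337402344) -0.001578689008747719
```

View pics/w5.png

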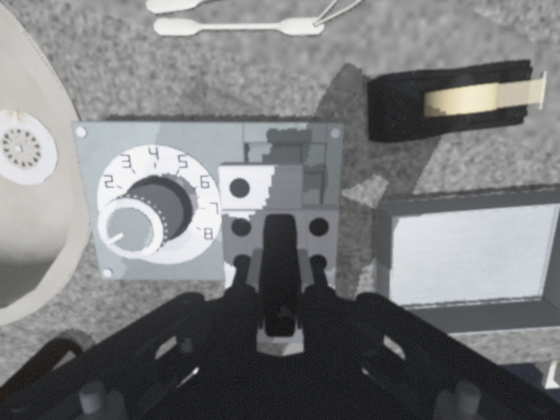

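The wrist view shows the held plate with its notch at upper right over the corner block (315,165), and the sleeve at (133,228). Comparing plate and sleeve in this same view cancels the calibration bias.

```bash
python3 - <<'E'
from h import *
w=np.load('pics/w5.npz')['w']
a=near(w,(.616,-.1537),.04,.097,.115);c=cv2.minEnclosingCircle(a[:,:2].astype(np.float32));print(c,np.median(a[:,2]))
# station far edge (+x) & -y side
q=near(w,(.62,-.21),.16,.041,.0475)
t=np.radians(-5.6);X=(q[:,0]-c[0][0])*np.cos(t)+(q[:,1]-c[0][1])*np.sin(t);Y=-(q[:,0]-c[0][0])*np.sin(t)+(q[:,1]-c[0][1])*np.cos(t)
for lo in np.arange(-.16,.06,.02):
    m=(Y>lo)&(Y<lo+.02)&(X<.1); print('%.2f %.4f'%(lo+.01,np.percentile(X[m],99.5)) if m.sum()>20 else '',end='; ')
m=(X<.08)&(Y<.08)&(X>0);print(np.percentile(Y[m],[.5,99.5]))
pl=np.array([.60509,-.26129])-np.array(c[0]);print('plate rel sleeve in station',pl@[np.cos(t),np.sin(t)],pl@[-np.sin(t),np.cos(t)])
E
```

```text
((0.6169074177742004, -0.15413649380207062), 0.024862732738256454) 0.10164236834443394
-0.15 0.0743; -0.13 0.0742; -0.11 0.0741; -0.09 0.0740; -0.07 0.0746; -0.05 0.0745; -0.03 0.0744; -0.01 0.0743; 0.01 0.0742; 0.03 0.0741; 0.05 0.0739; [-0.20653492  0.06691963]
plate rel sleeve in station -0.0013046681117626197 -0.10779528326637411
```

{"api": "apply_moves", "payload": {"increments": [{"x": 0.0013, "y": 0.0042, "z": 0, "turn": 0.0105}, {"x": 0, "y": 0, "z": 0.03, "turn": 0}, {"x": 0, "y": 0, "z": 0.03, "turn": 0}, {"x": 0, "y": 0, "z": 0.022, "turn": 0}, {"x": 0, "y": 0, "z": 0, "turn": 0}, {"x": 0, "y": 0, "z": 0, "turn": 0}, {"x": 0, "y": 0, "z": 0, "turn": 0}]}}

```text
t: 17.1
tool_pos: [0.6118, -0.2682, 0.0807]
tool_rot: [3.136, -0.161, 0.005]
contact_force: [0.1, -0.2, -2.0]
grip_width: 0.0145
grip_force: 60.8
```

```bash
cat > pl.py <<'E'
from h import *
import sys
im,d,P=cap('wrist',sys.argv[1]);w=pts(d,P)
s,p,Rm,y=tool();print(p,y,s['contact_force'])
a=near(w,(.616,-.1537),.04,.097,.115);c=cv2.minEnclosingCircle(a[:,:2].astype(np.float32));print(c)
zt=p[2]-.0208+.014-.0015
b=near(w,p[:2],.075,zt-.004,zt+.006)
r=rect(b);print(len(b),r,np.median(b[:,2]))
t=np.radians(-5.6);pl=np.array(r[0])-np.array(c[0]);print('plate rel sleeve',pl@[np.cos(t),np.sin(t)],pl@[-np.sin(t),np.cos(t)])
E
python3 pl.py w6
```

```text
[ 0.61191428 -0.2683215   0.08095302] -0.10254067564416261 [ 0.41835379 -0.14819388 -2.08751463]
((0.6167217493057251, -0.1542801558971405), 0.02523408830165863)
8959 ((0.6085489392280579, -0.2671738564968109), (0.06421661376953125, 0.11038164049386978), 84.01469421386719) 0.07312818580400837
plate rel sleeve 0.0028826901449149982 -0.11315243062869684
```

{"api": "apply_moves", "payload": {"increments": [{"x": -0.0029, "y": -0.0011, "z": 0.006, "turn": -0.006}, {"x": 0, "y": 0, "z": 0.005, "turn": 0}, {"x": 0, "y": 0, "z": 0, "turn": 0}, {"x": 0, "y": 0, "z": 0, "turn": 0}]}}

```text
t: 17.55
tool_pos: [0.6074, -0.2663, 0.0669]
tool_rot: [-3.138, 0.152, 0.001]
contact_force: [-1.0, -0.3, -2.1]
grip_width: 0.0149
grip_force: 60.8
```

```bash
python3 pl.py w7
```

```text
[ 0.60764358 -0.26638607  0.06722918] -0.09688449637695329 [-1.05128129  0.07559852 -1.45300079]
((0.6165210008621216, -0.154812753200531), 0.024983564391732216)
8940 ((0.60410475730896, -0.265353798866272), (0.06430506706237793, 0.11046086251735687), 84.50154876708984) 0.059243002657662566
plate rel sleeve -0.0015700700104826493 -0.11122509051922161
```

{"api": "apply_moves", "payload": {"increments": [{"x": 0.0013, "y": 0.0006, "z": 0.002, "turn": 0}, {"x": 0, "y": 0, "z": 0.003, "turn": 0}, {"x": 0, "y": 0, "z": 0.003, "turn": 0}, {"x": 0, "y": 0, "z": 0.002, "turn": 0}, {"x": 0, "y": 0, "z": 0, "turn": 0}]}}

```text
t: 18.1
tool_pos: [0.6086, -0.2669, 0.0566]
tool_rot: [-3.137, 0.152, 0.002]
contact_force: [-0.2, 0.6, -2.3]
grip_width: 0.0148
grip_force: 60.8
```

```bash
python3 pl.py w8
```

```text
[ 0.60873704 -0.26696919  0.05693411] -0.09677837999209413 [-0.21613536 -0.23564547 -3.04960377]
((0.6161863803863525, -0.15847459435462952), 0.024141810834407806)
16737 ((0.6101639270782471, -0.25001412630081177), (0.12884213030338287, 0.14243435859680176), 84.48329162597656) 0.047864211380684946
plate rel sleeve 0.002938982422565979 -0.09169033883182175
```

It's below the rim with no contact force, so the plate is inside the pocket. Lower the last few mm.

{"api": "apply_moves", "payload": {"increments": [{"x": 0, "y": 0, "z": 0.002, "turn": 0}, {"x": 0, "y": 0, "z": 0.002, "turn": 0}, {"x": 0, "y": 0, "z": 0.001, "turn": 0}, {"x": 0, "y": 0, "z": 0, "turn": 0}, {"x": 0, "y": 0, "z": 0, "turn": 0}]}}

```text
t: 18.65
tool_pos: [0.609, -0.2671, 0.0523]
tool_rot: [3.138, -0.152, 0.0]
contact_force: [-0.4, 0.0, -2.4]
grip_width: 0.0148
grip_force: 60.9
```

{"api": "apply_moves", "payload": {"increments": [{"x": 0, "y": 0, "z": 0.001, "turn": 0}, {"x": 0, "y": 0, "z": 0.001, "turn": 0}, {"x": 0, "y": 0, "z": 0, "turn": 0}, {"x": 0, "y": 0, "z": 0, "turn": 0}]}}

```text
t: 19.05
tool_pos: [0.6092, -0.2672, 0.0519]
tool_rot: [3.138, -0.152, 0.0]
contact_force: [-3.5, 2.6, 5.9]
grip_width: 0.0145
grip_force: 61.9
```

{"api": "apply_moves", "payload": {"increments": [{"x": 0, "y": 0, "z": 0, "turn": 0}, {"x": 0, "y": 0, "z": 0, "turn": 0}, {"x": 0, "y": 0, "z": 0, "turn": 0}, {"x": 0, "y": 0, "z": 0, "turn": 0}, {"x": 0, "y": 0, "z": 0, "turn": 0}, {"x": 0, "y": 0, "z": -0.03, "turn": 0}, {"x": 0, "y": 0, "z": -0.04, "turn": 0}, {"x": 0, "y": 0, "z": -0.04, "turn": 0}, {"x": 0, "y": 0, "z": -0.04, "turn": 0}, {"x": 0, "y": 0, "z": -0.04, "turn": 0}, {"x": 0, "y": 0, "z": 0, "turn": 0}], "fingers": 1}}

```text
t: 20.15
tool_pos: [0.612, -0.2687, 0.2493]
tool_rot: [3.132, -0.152, 0.02]
contact_force: [0.0, 0.7, -0.2]
grip_width: 0.085
grip_force: 0.0
```

```bash
python3 - <<'E'
from h import *
im,d,P=cap('wrist','w9');w=pts(d,P);np.savez('pics/w9',w=w,im=im)
a=near(w,(.616,-.1537),.04,.097,.115);c=cv2.minEnclosingCircle(a[:,:2].astype(np.float32));print(c)
b=near(w,(.605,-.265),.055,.062,.08);r=rect(b);print('rib',len(b),r,np.median(b[:,2]))
t=np.radians(-5.6);pl=np.array(r[0])-np.array(c[0]);print('rel',pl@[np.cos(t),np.sin(t)],pl@[-np.sin(t),np.cos(t)])
q=near(w,(.605,-.265),.06,.038,.052);A=np.c_[q[:,:2]-[.605,-.265],np.ones(len(q))];print('plane',np.linalg.lstsq(A,q[:,2],rcond=None)[0])
plan([.616,-.154,.2],2.9)
E
```

```text
((0.616877019405365, -0.1540229171514511), 0.02471107803285122)
rib 718 ((0.6065976023674011, -0.26603031158447266), (0.015117928385734558, 0.059198759496212006), 84.71878814697266) 0.06989740104931616
rel 0.0006996488512193417 -0.11247592326271359
plane [0.00198715 0.00208912 0.04406361]
tool [ 0.6108 -0.2681  0.2454] yaw -0.0968 j6 1.17 dxyz [-0.0062 -0.1142  0.045 ] dist/.05 2.5
turn -2.9968 target j6 -1.57 tilt [ 0.0075 -0.004  -1.    ]
```

View pics/w9.png

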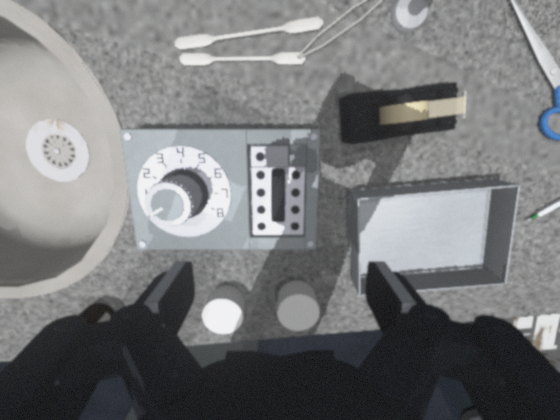

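The plate is seated flat: the rib is 112.5 mm from the sleeve axis, plane level, top flush with the rim. Turning the wrist back for the sleeve's half turn.

{"api": "apply_moves", "payload": {"increments": [{"x": 0, "y": 0, "z": 0, "turn": -0.1495}, {"x": 0, "y": 0, "z": 0, "turn": -0.1495}, {"x": 0, "y": 0, "z": 0, "turn": -0.1495}, {"x": 0, "y": 0, "z": 0, "turn": -0.1495}, {"x": 0, "y": 0, "z": 0, "turn": -0.1495}, {"x": 0, "y": 0, "z": 0, "turn": -0.1495}, {"x": 0, "y": 0, "z": 0, "turn": -0.1495}, {"x": 0, "y": 0, "z": 0, "turn": -0.1495}, {"x": 0, "y": 0, "z": 0, "turn": -0.1495}, {"x": 0, "y": 0, "z": 0, "turn": -0.1495}, {"x": 0, "y": 0, "z": 0, "turn": -0.1495}, {"x": 0, "y": 0, "z": 0, "turn": -0.1495}, {"x": 0, "y": 0, "z": 0, "turn": -0.1495}, {"x": 0, "y": 0, "z": 0, "turn": -0.1495}, {"x": 0, "y": 0, "z": 0, "turn": -0.1495}, {"x": 0, "y": 0, "z": 0, "turn": -0.1495}, {"x": 0, "y": 0, "z": 0, "turn": -0.1495}, {"x": 0, "y": 0, "z": 0, "turn": -0.1495}, {"x": 0, "y": 0, "z": 0, "turn": -0.1495}, {"x": 0, "y": 0, "z": 0, "turn": -0.1495}]}}

```text
t: 22.2
tool_pos: [0.6082, -0.2667, 0.2379]
tool_rot: [-0.379, -3.115, -0.002]
contact_force: [0.3, -0.1, 1.2]
grip_width: 0.0855
grip_force: 0.0
```

```bash
python3 - <<'E'
from h import *
plan([.616,-.154,.066],2.9)
E
```

```text
tool [ 0.6082 -0.2667  0.2379] yaw 2.8993 j6 -1.82 dxyz [0.0188 0.1111 0.172 ] dist/.05 4.1
turn -0.0007 target j6 -1.57 tilt [-0.0031  0.0016 -1.    ]
```

{"api": "apply_moves", "payload": {"increments": [{"x": 0.0063, "y": 0.037, "z": 0.01, "turn": 0}, {"x": 0.0063, "y": 0.037, "z": 0.01, "turn": 0}, {"x": 0.0062, "y": 0.0371, "z": 0.01, "turn": 0}, {"x": 0, "y": 0, "z": 0, "turn": 0}, {"x": 0, "y": 0, "z": 0, "turn": 0}]}}

```text
t: 22.7
tool_pos: [0.6173, -0.1539, 0.2083]
tool_rot: [-0.386, -3.115, -0.0]
contact_force: [0.5, -0.8, 0.2]
grip_width: 0.0856
grip_force: 0.0
```

```bash
python3 - <<'E'
from h import *
plan([.616,-.154,.068],2.9)
E
```

```text
tool [ 0.6173 -0.1539  0.2083] yaw 2.8949 j6 -1.65 dxyz [ 0.0008 -0.0004  0.1403] dist/.05 2.8
turn -0.0051 target j6 -1.57 tilt [-3.1e-03  6.0e-04 -1.0e+00]
```

{"api": "apply_moves", "payload": {"increments": [{"x": 0.0008, "y": 0, "z": 0.04, "turn": 0}, {"x": 0, "y": 0, "z": 0.04, "turn": 0}, {"x": 0, "y": 0, "z": 0.03, "turn": 0}, {"x": 0, "y": 0, "z": 0.018, "turn": 0}, {"x": 0, "y": 0, "z": 0.012, "turn": 0}, {"x": 0, "y": 0, "z": 0, "turn": 0}]}}

```text
t: 23.3
tool_pos: [0.6165, -0.155, 0.0689]
tool_rot: [-0.39, -3.115, -0.001]
contact_force: [-0.2, 0.2, -0.5]
grip_width: 0.0851
grip_force: 0.0
```

{"api": "apply_moves", "payload": {"increments": [{"x": 0, "y": 0, "z": 0, "turn": 0}, {"x": 0, "y": 0, "z": 0, "turn": 0}, {"x": 0, "y": 0, "z": 0, "turn": 0}, {"x": 0, "y": 0, "z": 0, "turn": 0}, {"x": 0, "y": 0, "z": 0, "turn": 0}, {"x": 0, "y": 0, "z": 0, "turn": 0}, {"x": 0, "y": 0, "z": 0, "turn": 0}, {"x": 0, "y": 0, "z": 0, "turn": 0}], "fingers": -1}}

```text
t: 24.1
tool_pos: [0.6186, -0.1546, 0.0727]
tool_rot: [0.388, 3.114, -0.0]
contact_force: [-1.3, 2.3, 5.8]
grip_width: 0.0462
grip_force: 61.7
```

```bash
python3 - <<'E'
from h import *
plan([.616,-.154,.068],2.9)
E
```

```text
tool [ 0.6186 -0.1546  0.0727] yaw 2.8934 j6 -1.65 dxyz [ 0.0027 -0.      0.0047] dist/.05 0.1
turn -0.0066 target j6 -1.57 tilt [ 3.3e-03 -7.0e-04 -1.0e+00]
```

{"api": "apply_moves", "payload": {"increments": [{"x": 0, "y": 0, "z": 0, "turn": 0.147}, {"x": 0, "y": 0, "z": 0, "turn": 0.147}, {"x": 0, "y": 0, "z": 0, "turn": 0.147}, {"x": 0, "y": 0, "z": 0, "turn": 0.147}, {"x": 0, "y": 0, "z": 0, "turn": 0.147}, {"x": 0, "y": 0, "z": 0, "turn": 0.147}, {"x": 0, "y": 0, "z": 0, "turn": 0.147}, {"x": 0, "y": 0, "z": 0, "turn": 0.147}, {"x": 0, "y": 0, "z": 0, "turn": 0.147}, {"x": 0, "y": 0, "z": 0, "turn": 0.147}, {"x": 0, "y": 0, "z": 0, "turn": 0.147}, {"x": 0, "y": 0, "z": 0, "turn": 0.147}, {"x": 0, "y": 0, "z": 0, "turn": 0.147}, {"x": 0, "y": 0, "z": 0, "turn": 0.147}, {"x": 0, "y": 0, "z": 0, "turn": 0.147}, {"x": 0, "y": 0, "z": 0, "turn": 0.147}, {"x": 0, "y": 0, "z": 0, "turn": 0.147}, {"x": 0, "y": 0, "z": 0, "turn": 0.147}, {"x": 0, "y": 0, "z": 0, "turn": 0.147}, {"x": 0, "y": 0, "z": 0, "turn": 0.147}]}}

```text
t: 26.1
tool_pos: [0.6172, -0.1543, 0.0727]
tool_rot: [-3.14, 0.082, 0.001]
contact_force: [-6.4, 3.4, 10.4]
grip_width: 0.0467
grip_force: 62.4
```

{"api": "apply_moves", "payload": {"increments": [{"x": 0, "y": 0, "z": 0, "turn": 0.11}, {"x": 0, "y": 0, "z": 0, "turn": 0.11}, {"x": 0, "y": 0, "z": 0, "turn": 0}, {"x": 0, "y": 0, "z": 0, "turn": 0}, {"x": 0, "y": 0, "z": 0, "turn": 0}, {"x": 0, "y": 0, "z": 0, "turn": 0}]}}

```text
t: 26.7
tool_pos: [0.6172, -0.1542, 0.0727]
tool_rot: [-3.113, 0.417, 0.001]
contact_force: [-5.8, 3.6, 9.6]
grip_width: 0.0465
grip_force: 62.4
```

```bash
python3 - <<'E'
from h import *
plan([.616,-.154,.068],2.8934-np.pi)
E
```

```text
tool [ 0.6172 -0.1542  0.0727] yaw -0.2663 j6 1.51 dxyz [-0.0012  0.0002  0.0047] dist/.05 0.1
turn -0.0182 target j6 1.57 tilt [-6.e-04  5.e-04 -1.e+00]
```

{"api": "apply_moves", "payload": {"increments": [{"x": 0, "y": 0, "z": 0, "turn": 0}, {"x": 0, "y": 0, "z": 0, "turn": 0}, {"x": 0, "y": 0, "z": 0, "turn": 0}, {"x": 0, "y": 0, "z": 0, "turn": 0}, {"x": 0, "y": 0, "z": 0, "turn": 0}, {"x": 0, "y": 0, "z": -0.03, "turn": 0}, {"x": 0, "y": 0, "z": -0.04, "turn": 0}, {"x": 0, "y": 0, "z": -0.04, "turn": 0}, {"x": 0, "y": 0, "z": -0.04, "turn": 0}, {"x": 0, "y": 0, "z": -0.04, "turn": 0}, {"x": 0, "y": 0, "z": 0, "turn": 0}], "fingers": 1}}

```text
t: 27.8
tool_pos: [0.6204, -0.1557, 0.269]
tool_rot: [3.111, -0.418, 0.021]
contact_force: [0.5, -0.5, -0.1]
grip_width: 0.0851
grip_force: 0.0
```

```bash
python3 - <<'E'
from h import *
im,d,P=cap('wrist');w=pts(d,P)
def ortho(z,c,half,n=400):
    g=np.linspace(half,-half,n); X,Y=np.meshgrid(g,g,indexing='ij'); p=np.stack([X+c[0],Y+c[1],X*0+z],-1)
    M=np.array(P['cam_to_world']); q=(p-M[:3,3])@M[:3,:3]; f=210/np.tan(np.radians(P['vertical_fov'])/2)
    return cv2.remap(im,(q[...,0]/q[...,2]*f+P['cx']).astype(np.float32),(q[...,1]/q[...,2]*f+P['cy']).astype(np.float32),cv2.INTER_CUBIC)
o=np.hstack([ortho(.1017,(.616,-.1537),.03),ortho(.047,(.616,-.1537),.06)])
cv2.imwrite('pics/w10o.png',cv2.cvtColor(o,cv2.COLOR_RGB2BGR))
a=near(w,(.4353,-.171),.05,.03,.06);b=near(w,(.432,-.2774),.05,.03,.06)
for q in(a,b): print(len(q),cv2.minEnclosingCircle(q[:,:2].astype(np.float32)) if len(q) else '')
plan([.4353,-.171,.15],1.2)
E
```

```text
1169 ((0.43658870458602905, -0.1711885631084442), 0.02952251024544239)
277 ((0.441195011138916, -0.2882882356643677), 0.025960419327020645)
tool [ 0.6191 -0.1552  0.2652] yaw -0.2668 j6 1.51 dxyz [-0.1741  0.0636  0.1138] dist/.05 4.4
turn -1.4668 target j6 -0.00 tilt [ 0.0078 -0.0027 -1.    ]
```

View pics/w10o.png

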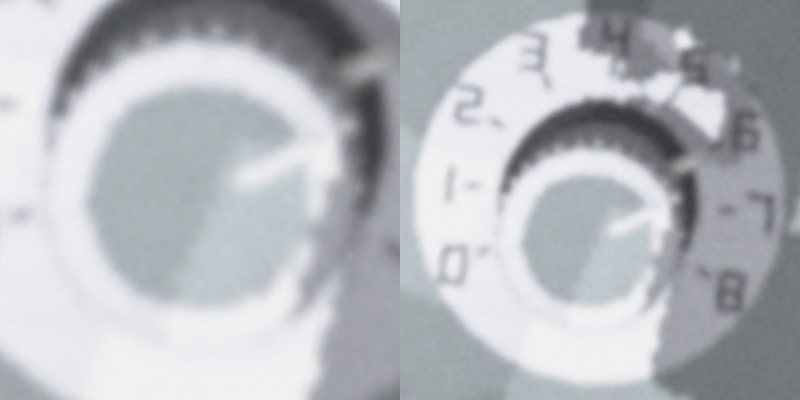

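The pointer is on the 6 tick (682,165) and the line is opposite the 0. Sleeve set. Now the jars.

{"api": "apply_moves", "payload": {"increments": [{"x": 0, "y": 0, "z": 0, "turn": -0.1467}, {"x": 0, "y": 0, "z": 0, "turn": -0.1467}, {"x": 0, "y": 0, "z": 0, "turn": -0.1467}, {"x": 0, "y": 0, "z": 0, "turn": -0.1467}, {"x": 0, "y": 0, "z": 0, "turn": -0.1467}, {"x": 0, "y": 0, "z": 0, "turn": -0.1467}, {"x": 0, "y": 0, "z": 0, "turn": -0.1467}, {"x": 0, "y": 0, "z": 0, "turn": -0.1467}, {"x": 0, "y": 0, "z": 0, "turn": -0.1467}, {"x": 0, "y": 0, "z": 0, "turn": -0.1467}]}}

```text
t: 28.85
tool_pos: [0.6165, -0.1543, 0.2578]
tool_rot: [-2.585, -1.78, 0.003]
contact_force: [0.1, 1.0, 0.5]
grip_width: 0.0856
grip_force: 0.0
```

```bash
python3 - <<'E'
from h import *
plan([.4353,-.171,.2],1.2)
E
```

```text
tool [ 0.6165 -0.1543  0.2578] yaw 1.2062 j6 0.03 dxyz [-0.0801 -0.1631  0.0584] dist/.05 3.8
turn 0.0062 target j6 -0.00 tilt [-0.0034  0.0011 -1.    ]
```

{"api": "apply_moves", "payload": {"increments": [{"x": -0.02, "y": -0.0408, "z": 0.014, "turn": 0}, {"x": -0.02, "y": -0.0408, "z": 0.014, "turn": 0}, {"x": -0.02, "y": -0.0408, "z": 0.014, "turn": 0}, {"x": -0.02, "y": -0.0408, "z": 0.014, "turn": 0}, {"x": 0, "y": 0, "z": 0, "turn": 0}, {"x": 0, "y": 0, "z": 0, "turn": 0}]}}

```text
t: 29.45
tool_pos: [0.4346, -0.1696, 0.2022]
tool_rot: [-2.592, -1.771, 0.002]
contact_force: [0.5, -0.1, 0.7]
grip_width: 0.0855
grip_force: 0.0
```

```bash
cat > jar.py <<'E'
from h import *
import sys
im,d,P=cap('wrist');w=pts(d,P)
s,p,Rm,y=tool()
q=near(w,p[:2],.07,.03,.06)
c,r=cv2.minEnclosingCircle(q[:,:2].astype(np.float32));print(len(q),c,r,np.median(q[:,2]))
plan([c[0],c[1],float(sys.argv[1])])
E
python3 jar.py .004
```

```text
2211 (0.43565472960472107, -0.1707783043384552) 0.02897375077009201 0.03866249765111235
tool [ 0.4361 -0.1701  0.2038] yaw 1.1998 j6 -0.12 dxyz [-9.000e-04 -1.000e-04  1.998e-01] dist/.05 4.0
```

{"api": "apply_moves", "payload": {"increments": [{"x": 0, "y": 0, "z": 0.045, "turn": 0}, {"x": 0, "y": 0, "z": 0.045, "turn": 0}, {"x": 0, "y": 0, "z": 0.045, "turn": 0}, {"x": 0, "y": 0, "z": 0.035, "turn": 0}, {"x": 0, "y": 0, "z": 0.018, "turn": 0}, {"x": 0, "y": 0, "z": 0.01, "turn": 0}, {"x": 0, "y": 0, "z": 0, "turn": 0}]}}

```text
t: 30.2
tool_pos: [0.4367, -0.1699, 0.0055]
tool_rot: [-2.591, -1.774, 0.001]
contact_force: [0.4, 1.0, -0.7]
grip_width: 0.0856
grip_force: 0.0
```

{"api": "apply_moves", "payload": {"increments": [{"x": 0, "y": 0, "z": 0, "turn": 0}, {"x": 0, "y": 0, "z": 0, "turn": 0}, {"x": 0, "y": 0, "z": 0, "turn": 0}, {"x": 0, "y": 0, "z": 0, "turn": 0}, {"x": 0, "y": 0, "z": 0, "turn": 0}, {"x": 0, "y": 0, "z": 0, "turn": 0}], "fingers": -1}}

```text
t: 30.8
tool_pos: [0.4381, -0.1709, 0.0085]
tool_rot: [2.589, 1.772, 0.004]
contact_force: [0.4, 0.3, 6.3]
grip_width: 0.0568
grip_force: 64.0
```

{"api": "apply_moves", "payload": {"increments": [{"x": 0, "y": 0, "z": -0.02, "turn": 0}, {"x": 0, "y": 0, "z": -0.04, "turn": 0}, {"x": 0, "y": 0, "z": -0.04, "turn": 0}, {"x": 0, "y": 0, "z": -0.04, "turn": 0}, {"x": 0, "y": 0, "z": -0.01, "turn": 0}, {"x": 0, "y": 0, "z": 0, "turn": 0}]}}

```text
t: 31.4
tool_pos: [0.4372, -0.1706, 0.1584]
tool_rot: [2.589, 1.772, 0.004]
contact_force: [0.6, -0.2, -1.5]
grip_width: 0.0568
grip_force: 64.1
```

```bash
python3 - <<'E'
from h import *
t=np.radians(-6.15);ex=np.array([np.cos(t),np.sin(t)]);ey=np.array([-np.sin(t),np.cos(t)])
c=np.array([.5165,.4415])-ey*.055
print(c);plan([c[0],c[1],.14],1.2)
E
```

```text
[0.51060775 0.38681653]
tool [ 0.4372 -0.1706  0.1584] yaw 1.2002 j6 -0.12 dxyz [ 0.5462 -0.1336  0.0175] dist/.05 11.3
turn 0.0002 target j6 1.02 tilt [ 0.0043 -0.0023 -1.    ]
```

{"api": "apply_moves", "payload": {"increments": [{"x": 0.0455, "y": -0.0111, "z": 0, "turn": 0}, {"x": 0.0455, "y": -0.0111, "z": 0, "turn": 0}, {"x": 0.0455, "y": -0.0111, "z": 0, "turn": 0}, {"x": 0.0455, "y": -0.0111, "z": 0, "turn": 0}, {"x": 0.0455, "y": -0.0111, "z": 0, "turn": 0}, {"x": 0.0455, "y": -0.0111, "z": 0, "turn": 0}, {"x": 0.0455, "y": -0.0111, "z": 0, "turn": 0}, {"x": 0.0455, "y": -0.0111, "z": 0, "turn": 0}, {"x": 0.0455, "y": -0.0111, "z": 0, "turn": 0}, {"x": 0.0455, "y": -0.0111, "z": 0, "turn": 0}, {"x": 0.0455, "y": -0.0111, "z": 0, "turn": 0}, {"x": 0.0455, "y": -0.0111, "z": 0, "turn": 0}, {"x": 0, "y": 0, "z": 0, "turn": 0}, {"x": 0, "y": 0, "z": 0, "turn": 0}]}}

```text
t: 32.8
tool_pos: [0.5081, 0.387, 0.1525]
tool_rot: [2.591, 1.776, -0.009]
contact_force: [0.3, 0.3, -1.1]
grip_width: 0.0564
grip_force: 64.1
```

```bash
python3 - <<'E'
from h import *
plan([.5106,.3868,.013],1.2)
im,d,P=cap('wrist');w=pts(d,P);q=near(w,(.5165,.4415),.16,.046,.06);print(len(q),rect(q))
E
```

```text
tool [0.5081 0.387  0.1525] yaw 1.2021 j6 0.94 dxyz [0.0014 0.0029 0.1394] dist/.05 2.8
turn 0.0021 target j6 1.02 tilt [-0.0048 -0.0035 -1.    ]
4223 ((0.543863832950592, 0.4340458810329437), (0.20987366139888763, 0.2925533950328827), 71.35477447509766)
```

{"api": "apply_moves", "payload": {"increments": [{"x": 0.001, "y": 0.003, "z": 0.04, "turn": 0}, {"x": 0, "y": 0, "z": 0.04, "turn": 0}, {"x": 0, "y": 0, "z": 0.03, "turn": 0}, {"x": 0, "y": 0, "z": 0.018, "turn": 0}, {"x": 0, "y": 0, "z": 0.01, "turn": 0}, {"x": 0, "y": 0, "z": 0, "turn": 0}, {"x": 0, "y": 0, "z": 0, "turn": 0}]}}

```text
t: 33.55
tool_pos: [0.514, 0.3873, 0.0199]
tool_rot: [2.593, 1.773, 0.004]
contact_force: [0.2, -0.4, -0.4]
grip_width: 0.0567
grip_force: 64.1
```

{"api": "apply_moves", "payload": {"increments": [{"x": 0, "y": 0, "z": 0.004, "turn": 0}, {"x": 0, "y": 0, "z": 0.004, "turn": 0}, {"x": 0, "y": 0, "z": 0, "turn": 0}, {"x": 0, "y": 0, "z": 0, "turn": 0}]}}

```text
t: 33.95
tool_pos: [0.514, 0.3878, 0.0116]
tool_rot: [2.592, 1.774, 0.005]
contact_force: [1.1, 1.9, 2.7]
grip_width: 0.0569
grip_force: 64.4
```

{"api": "apply_moves", "payload": {"increments": [{"x": 0, "y": 0, "z": 0, "turn": 0}, {"x": 0, "y": 0, "z": 0, "turn": 0}, {"x": 0, "y": 0, "z": 0, "turn": 0}, {"x": 0, "y": 0, "z": 0, "turn": 0}, {"x": 0, "y": 0, "z": -0.03, "turn": 0}, {"x": 0, "y": 0, "z": -0.04, "turn": 0}, {"x": 0, "y": 0, "z": -0.04, "turn": 0}, {"x": 0, "y": 0, "z": -0.04, "turn": 0}, {"x": 0, "y": 0, "z": -0.04, "turn": 0}, {"x": 0, "y": 0, "z": 0, "turn": 0}], "fingers": 0.8}}

```text
t: 34.95
tool_pos: [0.5161, 0.389, 0.2088]
tool_rot: [2.592, 1.774, 0.021]
contact_force: [0.9, 0.5, 1.3]
grip_width: 0.0766
grip_force: 0.0
```

```bash
python3 - <<'E'
from h import *
im,d,P=cap('wrist');w=pts(d,P);q=near(w,(.514,.388),.05,.035,.047);print(len(q),cv2.minEnclosingCircle(q[:,:2].astype(np.float32)),np.median(q[:,2]))
w=pts(*cap('top')[1:]);
for c in((.4353,-.171),(.432,-.2774),(.43,.0235)):
    q=near(w,c,.06,.03,.13);print(len(q),cv2.minEnclosingCircle(q[:,:2].astype(np.float32)) if len(q) else '')
plan([.432,-.2774,.2],1.2)
E
```

```text
2140 ((0.5120816230773926, 0.3876339793205261), 0.029141495004296303) 0.041705452010160765
0 
267 ((0.43506789207458496, -0.3031312823295593), 0.030308764427900314)
195 ((0.4306585490703583, 0.024135328829288483), 0.025195999071002007)
tool [0.5134 0.3873 0.2019] yaw 1.2001 j6 0.93 dxyz [-0.6491  0.1649  0.0007] dist/.05 13.4
turn 0.0001 target j6 -0.20 tilt [ 0.0024  0.0014 -1.    ]
```

The jar is in the tray upright. The second jar has been knocked to about (.435,-.303), so I'm going there.

{"api": "apply_moves", "payload": {"increments": [{"x": -0.0448, "y": 0.0118, "z": 0, "turn": 0}, {"x": -0.0448, "y": 0.0118, "z": 0, "turn": 0}, {"x": -0.0448, "y": 0.0118, "z": 0, "turn": 0}, {"x": -0.0448, "y": 0.0118, "z": 0, "turn": 0}, {"x": -0.0448, "y": 0.0118, "z": 0, "turn": 0}, {"x": -0.0448, "y": 0.0118, "z": 0, "turn": 0}, {"x": -0.0448, "y": 0.0118, "z": 0, "turn": 0}, {"x": -0.0448, "y": 0.0118, "z": 0, "turn": 0}, {"x": -0.0448, "y": 0.0118, "z": 0, "turn": 0}, {"x": -0.0448, "y": 0.0118, "z": 0, "turn": 0}, {"x": -0.0448, "y": 0.0118, "z": 0, "turn": 0}, {"x": -0.0448, "y": 0.0118, "z": 0, "turn": 0}, {"x": -0.0448, "y": 0.0118, "z": 0, "turn": 0}, {"x": -0.0448, "y": 0.0118, "z": 0, "turn": 0}, {"x": -0.0448, "y": 0.0118, "z": 0, "turn": 0}, {"x": 0, "y": 0, "z": 0, "turn": 0}, {"x": 0, "y": 0, "z": 0, "turn": 0}], "fingers": 1}}

```text
t: 36.75
tool_pos: [0.4332, -0.3036, 0.1978]
tool_rot: [-2.591, -1.769, 0.001]
contact_force: [0.1, 0.7, -0.3]
grip_width: 0.0853
grip_force: 0.0
```

```bash
sed -i 's/\.07,\.03,\.06/.05,.03,.06/' jar.py; python3 jar.py .004
```

```text
2491 (0.43443968892097473, -0.30222049355506897) 0.02990400232374668 0.04066844027291305
tool [ 0.4336 -0.3028  0.1982] yaw 1.1995 j6 -0.34 dxyz [0.0005 0.0013 0.1942] dist/.05 3.9
```

{"api": "apply_moves", "payload": {"increments": [{"x": 0, "y": 0.001, "z": 0.045, "turn": 0}, {"x": 0, "y": 0, "z": 0.045, "turn": 0}, {"x": 0, "y": 0, "z": 0.045, "turn": 0}, {"x": 0, "y": 0, "z": 0.035, "turn": 0}, {"x": 0, "y": 0, "z": 0.015, "turn": 0}, {"x": 0, "y": 0, "z": 0.008, "turn": 0}, {"x": 0, "y": 0, "z": 0, "turn": 0}]}}

```text
t: 37.5
tool_pos: [0.4357, -0.3033, 0.0073]
tool_rot: [-2.591, -1.775, 0.0]
contact_force: [-0.2, -0.1, 0.4]
grip_width: 0.0852
grip_force: 0.0
```

{"api": "apply_moves", "payload": {"increments": [{"x": 0, "y": 0, "z": 0, "turn": 0}, {"x": 0, "y": 0, "z": 0, "turn": 0}, {"x": 0, "y": 0, "z": 0, "turn": 0}, {"x": 0, "y": 0, "z": 0, "turn": 0}, {"x": 0, "y": 0, "z": 0, "turn": 0}, {"x": 0, "y": 0, "z": 0, "turn": 0}], "fingers": -1}}

```text
t: 38.1
tool_pos: [0.4372, -0.3053, 0.01]
tool_rot: [2.589, 1.771, 0.002]
contact_force: [0.1, 1.3, 5.9]
grip_width: 0.0587
grip_force: 64.6
```

{"api": "apply_moves", "payload": {"increments": [{"x": 0, "y": 0, "z": -0.02, "turn": 0}, {"x": 0, "y": 0, "z": -0.04, "turn": 0}, {"x": 0, "y": 0, "z": -0.04, "turn": 0}, {"x": 0, "y": 0, "z": -0.04, "turn": 0}, {"x": 0, "y": 0, "z": -0.01, "turn": 0}, {"x": 0, "y": 0, "z": 0, "turn": 0}]}}

```text
t: 38.7
tool_pos: [0.4366, -0.3049, 0.1602]
tool_rot: [2.588, 1.771, 0.002]
contact_force: [-0.6, 0.4, -1.6]
grip_width: 0.0587
grip_force: 64.5
```

```bash
python3 - <<'E'
from h import *
t=np.radians(-6.15);ey=np.array([-np.sin(t),np.cos(t)])
c=np.array([.5165,.4415])+ey*.055
print(c);plan([c[0],c[1],.16],1.2)
E
```

```text
[0.52239225 0.49618347]
tool [ 0.4366 -0.3049  0.1602] yaw 1.2001 j6 -0.34 dxyz [ 0.7778 -0.2103 -0.0024] dist/.05 16.1
turn 0.0001 target j6 1.13 tilt [ 0.0043 -0.0037 -1.    ]
```

{"api": "apply_moves", "payload": {"increments": [{"x": 0.0432, "y": -0.0117, "z": 0, "turn": 0}, {"x": 0.0432, "y": -0.0117, "z": 0, "turn": 0}, {"x": 0.0432, "y": -0.0117, "z": 0, "turn": 0}, {"x": 0.0432, "y": -0.0117, "z": 0, "turn": 0}, {"x": 0.0432, "y": -0.0117, "z": 0, "turn": 0}, {"x": 0.0432, "y": -0.0117, "z": 0, "turn": 0}, {"x": 0.0432, "y": -0.0117, "z": 0, "turn": 0}, {"x": 0.0432, "y": -0.0117, "z": 0, "turn": 0}, {"x": 0.0432, "y": -0.0117, "z": 0, "turn": 0}, {"x": 0.0432, "y": -0.0117, "z": 0, "turn": 0}, {"x": 0.0432, "y": -0.0117, "z": 0, "turn": 0}, {"x": 0.0432, "y": -0.0117, "z": 0, "turn": 0}, {"x": 0.0432, "y": -0.0117, "z": 0, "turn": 0}, {"x": 0.0432, "y": -0.0117, "z": 0, "turn": 0}, {"x": 0.0432, "y": -0.0117, "z": 0, "turn": 0}, {"x": 0.0432, "y": -0.0117, "z": 0, "turn": 0}, {"x": 0.0432, "y": -0.0117, "z": 0, "turn": 0}, {"x": 0.0432, "y": -0.0117, "z": 0, "turn": 0}, {"x": 0, "y": 0, "z": 0, "turn": 0}, {"x": 0, "y": 0, "z": 0, "turn": 0}]}}

```text
t: 40.7
tool_pos: [0.5193, 0.497, 0.1534]
tool_rot: [2.591, 1.776, -0.009]
contact_force: [-0.3, 0.2, -1.1]
grip_width: 0.0591
grip_force: 64.5
```

```bash
python3 - <<'E'
from h import *
plan([.5224,.4962,.0135],1.2)
E
```

```text
tool [0.5193 0.497  0.1534] yaw 1.2017 j6 1.06 dxyz [0.001  0.0035 0.1399] dist/.05 2.8
turn 0.0017 target j6 1.13 tilt [-0.0041 -0.0038 -1.    ]
```

{"api": "apply_moves", "payload": {"increments": [{"x": -0.005, "y": -0.001, "z": 0.04, "turn": 0}, {"x": 0, "y": 0, "z": 0.04, "turn": 0}, {"x": 0, "y": 0, "z": 0.03, "turn": 0}, {"x": 0, "y": 0, "z": 0.018, "turn": 0}, {"x": 0, "y": 0, "z": 0.006, "turn": 0}, {"x": 0, "y": 0, "z": 0.004, "turn": 0}, {"x": 0, "y": 0, "z": 0.003, "turn": 0}, {"x": 0, "y": 0, "z": 0, "turn": 0}, {"x": 0, "y": 0, "z": 0, "turn": 0}]}}

```text
t: 41.6
tool_pos: [0.5188, 0.4936, 0.018]
tool_rot: [-2.592, -1.774, -0.004]
contact_force: [0.1, -0.1, -0.3]
grip_width: 0.0587
grip_force: 64.5
```

{"api": "apply_moves", "payload": {"increments": [{"x": 0, "y": 0, "z": 0.003, "turn": 0}, {"x": 0, "y": 0, "z": 0.003, "turn": 0}, {"x": 0, "y": 0, "z": 0, "turn": 0}, {"x": 0, "y": 0, "z": 0, "turn": 0}]}}

```text
t: 42.0
tool_pos: [0.5187, 0.4937, 0.0131]
tool_rot: [-2.592, -1.774, -0.003]
contact_force: [-3.0, -3.4, 8.8]
grip_width: 0.0586
grip_force: 65.1
```

{"api": "apply_moves", "payload": {"increments": [{"x": 0, "y": 0, "z": 0, "turn": 0}, {"x": 0, "y": 0, "z": 0, "turn": 0}, {"x": 0, "y": 0, "z": 0, "turn": 0}, {"x": 0, "y": 0, "z": 0, "turn": 0}, {"x": 0, "y": 0, "z": -0.03, "turn": 0}, {"x": 0, "y": 0, "z": -0.04, "turn": 0}, {"x": 0, "y": 0, "z": -0.04, "turn": 0}, {"x": 0, "y": 0, "z": -0.04, "turn": 0}, {"x": 0, "y": 0, "z": -0.05, "turn": 0}, {"x": 0, "y": 0, "z": -0.04, "turn": 0}, {"x": 0, "y": 0, "z": 0, "turn": 0}], "fingers": 0.8}}

```text
t: 43.1
tool_pos: [0.5207, 0.4951, 0.2601]
tool_rot: [-2.592, -1.773, -0.023]
contact_force: [0.5, 0.5, 1.3]
grip_width: 0.0768
grip_force: 0.0
```

```bash
python3 - <<'E'
from h import *
im,d,P=cap('wrist');w=pts(d,P)
for c in((.519,.494),(.512,.388)):
    q=near(w,c,.045,.035,.05);print(len(q),cv2.minEnclosingCircle(q[:,:2].astype(np.float32)) if len(q) else '',np.median(q[:,2]))
plan([.4305,.0238,.25],1.2)
E
```

```text
1765 ((0.5177304148674011, 0.4961179792881012), 0.029954854398965836) 0.04367706795143256
1351 ((0.5117655992507935, 0.38832589983940125), 0.02906014584004879) 0.04167838141975877
tool [0.5196 0.4942 0.2558] yaw 1.2002 j6 1.06 dxyz [-0.4708  0.0873  0.0026] dist/.05 9.6
turn 0.0002 target j6 0.43 tilt [ 0.0068  0.0056 -1.    ]
```

Both jars stand in the tray. Now the bottle.

{"api": "apply_moves", "payload": {"increments": [{"x": -0.0428, "y": 0.0079, "z": 0, "turn": 0}, {"x": -0.0428, "y": 0.0079, "z": 0, "turn": 0}, {"x": -0.0428, "y": 0.0079, "z": 0, "turn": 0}, {"x": -0.0428, "y": 0.0079, "z": 0, "turn": 0}, {"x": -0.0428, "y": 0.0079, "z": 0, "turn": 0}, {"x": -0.0428, "y": 0.0079, "z": 0, "turn": 0}, {"x": -0.0428, "y": 0.0079, "z": 0, "turn": 0}, {"x": -0.0428, "y": 0.0079, "z": 0, "turn": 0}, {"x": -0.0428, "y": 0.0079, "z": 0, "turn": 0}, {"x": -0.0428, "y": 0.0079, "z": 0, "turn": 0}, {"x": -0.0428, "y": 0.0079, "z": 0, "turn": 0}, {"x": 0, "y": 0, "z": 0, "turn": 0}, {"x": 0, "y": 0, "z": 0, "turn": 0}], "fingers": 1}}

```text
t: 44.45
tool_pos: [0.4277, 0.0219, 0.2486]
tool_rot: [-2.593, -1.77, 0.003]
contact_force: [0.3, 0.1, 0.4]
grip_width: 0.0854
grip_force: 0.0
```

```bash
python3 - <<'E'
from h import *
im,d,P=cap('wrist');w=pts(d,P)
for lo,hi in((.1,.12),(.055,.072)):
    q=near(w,(.4305,.0238),.04,lo,hi);print(len(q),cv2.minEnclosingCircle(q[:,:2].astype(np.float32)),np.median(q[:,2]), np.percentile(q[:,2],98))
c=cv2.minEnclosingCircle(near(w,(.4305,.0238),.04,.1,.12)[:,:2].astype(np.float32))[0]
plan([c[0],c[1],.042],1.2)
E
```

```text
599 ((0.42942067980766296, 0.02558700554072857), 0.013623062521219254) 0.10907044444552177 0.11051662053232086
139 ((0.4297371208667755, 0.02627641335129738), 0.024899598211050034) 0.06754510544728343 0.07176650973402011
tool [0.428  0.0227 0.2489] yaw 1.1995 j6 0.30 dxyz [0.0032 0.0008 0.2069] dist/.05 4.1
turn -0.0005 target j6 0.43 tilt [-2.2e-03  6.0e-04 -1.0e+00]
```

{"api": "apply_moves", "payload": {"increments": [{"x": 0.003, "y": 0.001, "z": 0.02, "turn": 0}, {"x": 0, "y": 0, "z": 0.04, "turn": 0}, {"x": 0, "y": 0, "z": 0.04, "turn": 0}, {"x": 0, "y": 0, "z": 0.04, "turn": 0}, {"x": 0, "y": 0, "z": 0.03, "turn": 0}, {"x": 0, "y": 0, "z": 0.02, "turn": 0}, {"x": 0, "y": 0, "z": 0.014, "turn": 0}, {"x": 0, "y": 0, "z": 0, "turn": 0}]}}

```text
t: 45.3
tool_pos: [0.4281, 0.0266, 0.0433]
tool_rot: [-2.587, -1.775, 0.008]
contact_force: [-1.0, -0.6, 0.0]
grip_width: 0.0854
grip_force: 0.0
```

{"api": "apply_moves", "payload": {"increments": [{"x": 0, "y": 0, "z": 0, "turn": 0}, {"x": 0, "y": 0, "z": 0, "turn": 0}, {"x": 0, "y": 0, "z": 0, "turn": 0}, {"x": 0, "y": 0, "z": 0, "turn": 0}, {"x": 0, "y": 0, "z": 0, "turn": 0}, {"x": 0, "y": 0, "z": 0, "turn": 0}, {"x": 0, "y": 0, "z": 0, "turn": 0}], "fingers": -1}}

```text
t: 46.0
tool_pos: [0.4318, 0.0252, 0.0479]
tool_rot: [2.592, 1.773, 0.004]
contact_force: [-1.5, 1.2, 6.5]
grip_width: 0.0486
grip_force: 62.2
```

{"api": "apply_moves", "payload": {"increments": [{"x": 0, "y": 0, "z": -0.02, "turn": 0}, {"x": 0, "y": 0, "z": -0.04, "turn": 0}, {"x": 0, "y": 0, "z": -0.04, "turn": 0}, {"x": 0, "y": 0, "z": -0.04, "turn": 0}, {"x": 0, "y": 0, "z": -0.02, "turn": 0}, {"x": 0, "y": 0, "z": 0, "turn": 0}]}}

```text
t: 46.6
tool_pos: [0.4325, 0.0248, 0.2101]
tool_rot: [2.589, 1.771, 0.009]
contact_force: [0.3, -0.2, -1.3]
grip_width: 0.0485
grip_force: 62.4
```

```bash
python3 - <<'E'
from h import *
plan([.521,-.458,.2],1.2)
E
```

```text
tool [0.4325 0.0248 0.2101] yaw 1.1999 j6 0.30 dxyz [-0.4179  0.2574  0.0111] dist/.05 9.8
turn -0.0001 target j6 -0.35 tilt [ 7.5e-03 -6.0e-04 -1.0e+00]
```

{"api": "apply_moves", "payload": {"increments": [{"x": -0.038, "y": 0.0234, "z": 0, "turn": 0}, {"x": -0.038, "y": 0.0234, "z": 0, "turn": 0}, {"x": -0.038, "y": 0.0234, "z": 0, "turn": 0}, {"x": -0.038, "y": 0.0234, "z": 0, "turn": 0}, {"x": -0.038, "y": 0.0234, "z": 0, "turn": 0}, {"x": -0.038, "y": 0.0234, "z": 0, "turn": 0}, {"x": -0.038, "y": 0.0234, "z": 0, "turn": 0}, {"x": -0.038, "y": 0.0234, "z": 0, "turn": 0}, {"x": -0.038, "y": 0.0234, "z": 0, "turn": 0}, {"x": -0.038, "y": 0.0234, "z": 0, "turn": 0}, {"x": -0.038, "y": 0.0234, "z": 0, "turn": 0}, {"x": 0, "y": 0, "z": 0, "turn": 0}, {"x": 0, "y": 0, "z": 0, "turn": 0}]}}

```text
t: 47.9
tool_pos: [0.5178, -0.4577, 0.2026]
tool_rot: [-2.59, -1.769, 0.001]
contact_force: [-0.0, 0.6, -2.4]
grip_width: 0.0485
grip_force: 62.7
```

```bash
python3 - <<'E'
from h import *
plan([.521,-.458,.05],1.2)
im,d,P=cap('wrist');w=pts(d,P);q=near(w,(.521,-.458),.105,.041,.055);print(len(q),rect(q))
E
```

```text
tool [ 0.5178 -0.4577  0.2026] yaw 1.1986 j6 -0.43 dxyz [0.0005 0.0038 0.1526] dist/.05 3.1
turn -0.0014 target j6 -0.35 tilt [-0.0036  0.0041 -1.    ]
1469 ((0.5212345719337463, -0.45786264538764954), (0.1945219784975052, 0.13511233031749725), 89.42558288574219)
```

Tray centre confirmed at (.521,-.458). Lowering.

{"api": "apply_moves", "payload": {"increments": [{"x": 0.0005, "y": 0.002, "z": 0.03, "turn": 0}, {"x": 0, "y": 0, "z": 0.04, "turn": 0}, {"x": 0, "y": 0, "z": 0.04, "turn": 0}, {"x": 0, "y": 0, "z": 0.025, "turn": 0}, {"x": 0, "y": 0, "z": 0.01, "turn": 0}, {"x": 0, "y": 0, "z": 0, "turn": 0}, {"x": 0, "y": 0, "z": 0, "turn": 0}]}}

```text
t: 48.65
tool_pos: [0.522, -0.4582, 0.0632]
tool_rot: [2.59, 1.774, 0.001]
contact_force: [0.3, -0.6, -0.7]
grip_width: 0.0482
grip_force: 62.7
```

{"api": "apply_moves", "payload": {"increments": [{"x": 0, "y": 0, "z": 0.005, "turn": 0}, {"x": 0, "y": 0, "z": 0.004, "turn": 0}, {"x": 0, "y": 0, "z": 0.003, "turn": 0}, {"x": 0, "y": 0, "z": 0.002, "turn": 0}, {"x": 0, "y": 0, "z": 0, "turn": 0}, {"x": 0, "y": 0, "z": 0, "turn": 0}]}}

```text
t: 49.25
tool_pos: [0.5214, -0.4586, 0.0501]
tool_rot: [2.592, 1.774, -0.0]
contact_force: [-3.8, 4.1, 9.4]
grip_width: 0.0481
grip_force: 63.6
```

{"api": "apply_moves", "payload": {"increments": [{"x": 0, "y": 0, "z": 0, "turn": 0}, {"x": 0, "y": 0, "z": 0, "turn": 0}, {"x": 0, "y": 0, "z": 0, "turn": 0}, {"x": 0, "y": 0, "z": 0, "turn": 0}, {"x": 0, "y": 0, "z": -0.02, "turn": 0}, {"x": 0, "y": 0, "z": -0.04, "turn": 0}, {"x": 0, "y": 0, "z": -0.04, "turn": 0}, {"x": 0, "y": 0, "z": -0.04, "turn": 0}, {"x": 0, "y": 0, "z": -0.05, "turn": 0}, {"x": 0, "y": 0, "z": -0.05, "turn": 0}, {"x": 0, "y": 0, "z": 0, "turn": 0}, {"x": 0, "y": 0, "z": 0, "turn": 0}], "fingers": 0.7}}

```text
t: 50.45
tool_pos: [0.5217, -0.4587, 0.29]
tool_rot: [2.589, 1.772, 0.001]
contact_force: [-0.1, -0.1, -1.1]
grip_width: 0.0726
grip_force: 0.0
```

```bash
python3 - <<'E'
from h import *
im,d,P=cap('wrist');w=pts(d,P)
for lo,hi in((.1,.12),(.055,.073)):
    q=near(w,(.5214,-.4586),.04,lo,hi);print(len(q),cv2.minEnclosingCircle(q[:,:2].astype(np.float32)),np.median(q[:,2]))
im1,_,_=cap('top');im2,_,_=cap('scene')
o=np.vstack([np.hstack([cv2.resize(im2[80:320,60:480],(560,300)),im[100:400,160:400]])])
cv2.imwrite('pics/end.png',cv2.cvtColor(np.vstack([o,np.hstack([cv2.resize(im1[130:270,90:470],(800,295))])]),cv2.COLOR_RGB2BGR))
E
```

```text
479 ((0.5192777514457703, -0.45854008197784424), 0.013745522126555443) 0.11123706477443823
107 ((0.5195510983467102, -0.4582117199897766), 0.024970538914203644) 0.06861630803265845
```

View pics/end.png

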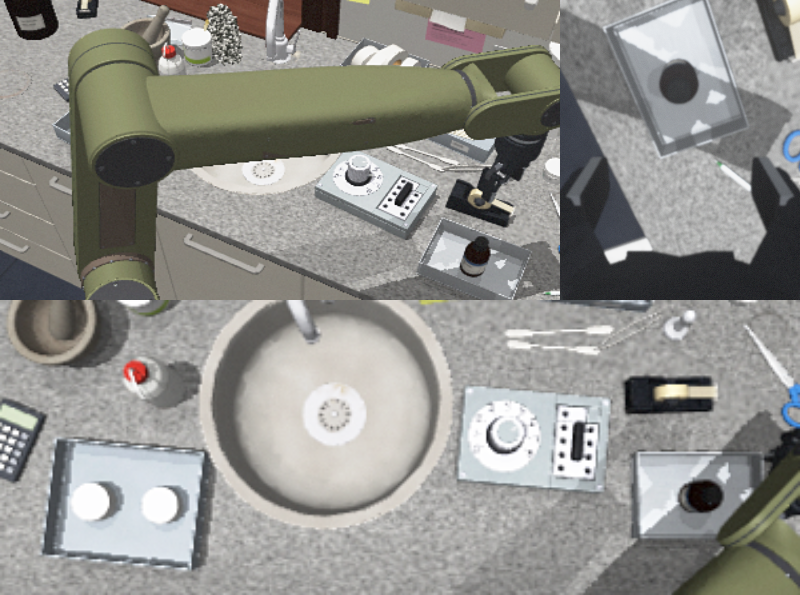

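Everything is in place: two jars in the left tray (90,500) and (160,503), the bottle upright in the right tray, the plate seated, the sleeve set, and nothing left along the front edge. Handing in.

```bash
python3 -c "
from station import robot
print(robot.close_job())"
```

```text
the job is handed in; nothing more can be done
None
```

The job is handed in at about 50 s; the hand-in gave no verdict, but my last images and measurements show the sleeve homed and then set to 6, the plate seated, both white jars upright in the left tray, and the one brown bottle upright in the right tray.

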